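Put the washed glue kit up to dry

TASK

Put the washed glue-up kit up to dry: turn the orange cup over and lower it, without dropping it, mouth down over the empty peg until its rim rests all round on the white foot, and hang the blue pail by its handle on the red hook. Leave the grey cups, the glue bottle and the tin where they stand.

Things in the scene. Friction and masses are not known exactly. Their poses are not given: they have to be found in the camera images.
- cup: Orange plastic cup, a straight round tube closed at one end: outside diameter 60, length 120, wall 4, closed end 5 thick, 90 g (varies). Origin at the centre of the closed end's outer face; its z axis runs along the cup to the open mouth. At the start it lies level in the cradle, mouth pointing roughly to the left (+y) as the robot sees it, give or take 35 degrees.
- cup_rim (a point): Centre of the orange cup's open mouth, on its axis in the plane of the rim, 120 mm from the origin along z.
- cradle: Fixed cradle under the orange cup: wooden base 100 x 50 x 12 with two steel rods (diameter 10, centres 17 above the table) running along its x at y = +20 and -20; the lying cup's axis is 46 above the table, above the middle of the cradle and along the cradle's x. The cup overhangs the cradle by 5 on each side and 10 at each end. Origin at the centre of the underside.
- rack: Fixed dark wooden drying board 110 (x) x 340 (y) x 18 high, on which three pegs stand in a row along its y, about 105 apart. Origin at the centre of the underside.
- peg_a: The empty drying peg, fixed: a white round foot of diameter 90 and 12 high with an upright round wooden peg on it, diameter 38, dome-topped, its top 102 above the foot's underside. Origin at the centre of the foot's underside (18 above the table). Its place in the row changes.
- peg_a_seat (a point): Centre of the top face of the empty peg's foot, on the peg's axis: the cup's rim centre belongs here.
- peg_b: Peg like peg_a, occupied by grey cup_b; a bystander.
- peg_c: Peg like peg_a, occupied by grey cup_c; a bystander.
- cup_b: Loose grey cup of the same shape as the orange one, already mouth down on peg_b (top 150 above the table). Origin at the centre of its closed end, now on top. Must stay.
- cup_c: Loose grey cup, mouth down on peg_c, as cup_b. Must stay.
- pail: Loose blue plastic pail, 180 g (varies), round, diameter 96 at the rim, 70 high, standing upright on the table, with a stiff dark steel handle: two uprights at y = +50 and -50 and a straight square bar, 10 x 10, along the pail's y between them. 75 mm of free space between rim and bar. Origin at the centre of the underside. z up.
- pail_bar (a point): Middle of the handle bar (its centre line), 150 above the pail's underside.
- hook: Fixed hook stand: flat foot 100 x 100 x 16 centred 50 behind the origin (+x), steel post of diameter 16 at x = +50 up to height 265, and a red hook bar of diameter 10 that runs from the post top (height 262) down towards -x to a bottom at x = -15 (centre height 237) and up again to its tip at x = -45. The hook opens towards -x, roughly to the robot. Origin on the table.
- hook_seat (a point): Where the middle of the pail's handle bar lies when it hangs: over the lowest point of the red hook, 249 above the table. The bar then lies across the hook, along the hook body's y axis.
- hook_tip (a point): Highest point of the red hook's free tip, 272 above the table, at x = -45 of the hook body.
- glue: Loose yellow glue bottle with an orange cap, diameter 72, 190 high, standing, 600 g. Origin at the centre of the underside. Must stay.
- tin: Loose steel tin, diameter 76, 100 high, standing, 500 g. Origin at the centre of the underside. Must stay.
Things that resemble listed ones, but are neither listed nor needed, are in the scene too. Of the things that look like the pail, the largest one is meant. There is more than one size of the cup; the one meant has the size given above.

How it is judged (in metres and radians):
On the way:
1. the orange cup is lowered over the empty peg while the gripper still holds it: rim centre within 30 mm of the seat with the fingers touching the cup (distance between cup_rim and peg_a_seat below 0.03 m and angle between cup's own z axis and vertical above 2.9 rad and contact force between the fingers and cup above 0.5 N), for 0.1 s.
At the end, for the whole second after the job is handed in: Orange cup at rest mouth down over the empty peg (upside down within 0.08 rad, rim centre within 13 mm of the foot top's centre); pail hanging on the hook (over 0.5 N), upright within 0.3 rad, middle of its bar within 35 mm of the hook seat, under 0.08 m/s (angle between cup's own z axis and vertical above 3.06 rad and distance between cup_rim and peg_a_seat below 0.013 m and linear speed of cup below 0.02 m/s and contact force between pail and hook above 0.5 N and distance between pail_bar and hook_seat below 0.035 m and angle between pail's own z axis and vertical below 0.3 rad and linear speed of pail below 0.08 m/s); the robot touches nothing.
It fails at once if a grey cup is moved by more than 20 mm (distance of cup_b from where it was at the start of the episode above 0.02 m).
It fails at once if a grey cup is moved by more than 20 mm (distance of cup_c from where it was at the start of the episode above 0.02 m).
It fails at once if the glue bottle is moved by more than 20 mm (distance of glue from where it was at the start of the episode above 0.02 m).
It fails at once if the tin is moved by more than 20 mm (distance of tin from where it was at the start of the episode above 0.02 m).
It also fails if it takes over 64 s, if anything falls off the work surface, if the arm or the gripper's body presses on something with over 40 N, if the wrist force passes 120 N, or if a joint passes its speed limit or range.

ROBOT

A 6-joint arm with a two-finger parallel gripper is mounted at the origin on the work surface. World frame = base frame: x ahead of the robot, y to its left, z up, the work surface at z = 0. Lengths are in m, angles in degrees, forces in N, time in s.
With the tool pointing down it reaches from about 0.35 to 0.875 m from the base axis. Payload 4.2 kg.
Tool frame: the origin (TCP) lies at the very end of the fingers, on their centre line; the grasp point (between the pads) lies 19 mm behind it; z points along the fingers, y is the line along which they close (so a half turn about z gives the same grasp; the last joint's range is limited). The gripper opens to 87 mm and grips with 3 to 60 N. Pads are 19 mm wide; open, the fingers measure 117 mm over their backs; the gripper's body (75 mm by 190 mm) begins 51 mm behind the grasp point.
Start: joints at [87.754, 22.042, 0.453, 0, -68.411, -14.817], TCP at [0.183, 0.597, 0.198] pointing down, gripper open.
Joint ranges: [-179.83, 179.83], [-69.29, 118.12], [-61.27, 80.66], [-181.25, 117.63], [-171.15, -9.14], [-177.46, 177.46]. Speed limits (degrees/s): [159.86, 159.86, 180, 180, 180, 180].

INTERFACE

Orientations are given as a 3x3 rotation matrix whose columns are the frame's x, y, z axes.
In Python, from station import r gives the robot as it stands.
- The arm moves only by the tool jog_arm, never from a script. Its argument "plan" is text: rows parted by semicolons, each of 7 numbers parted by spaces: the shift along the tool's x, y, z normalised to -1 to 1, where 1 is 0.025 m, then the turn, a rotation vector about the tool's x, y, z normalised to -1 to 1, where 1 is 8 degrees, then the closure, from -1 (fully open) to 1 (shut). A call has exactly 10 rows; each row shifts and turns the commanded pose from where the row before left it, along the tool's axes as they then stand; what a row does not reach is not made up. A row lasts 1/10 s, in which the tool goes at most 50 mm and 8.59 degrees, less where a joint would pass 70% of its speed; a pose out of reach is approached as far as the arm can. A call with a number of a shift or a turn outside -1 to 1 is refused whole. A call with a gripper value outside its range is refused whole. The fingers move at their own pace and stop on an object; the grip force is fixed at half the most. Time passes only in rows, so rows that do not move let the fingers close, or fill a call up. It gives the time, the measured TCP pose, the force, the opening and the grip force at its end, in the units of the state.
- r.sense(): the state, without advancing time (a new reading comes with each control period).
- r.capture(name): name is "side" or "top"; returns (picture, depth): 480x640x3 uint8, red, green, blue; 480x640 float32, m along the optical axis (not along the pixel's ray), 0 where there is no reading.
- r.get_calibration(name): a dict with "mtx" (3x3 intrinsics, pixels), "extrinsics" (4x4, takes a point from camera to world coordinates). Camera axes: x right, y up, looking along -z (the intrinsics and any distortion apply to the point x, -y, -z); pixel columns grow to the right and rows downward; lengths in m; the calibration is good to about 2 mm. A picture is of the moment at which its call begins. get_calibration takes no time and is no camera call.
- r.finish_job(): hands the job in; it is judged then, once.
The state is a dict: "time_s": time; "joints": joint angles; "joint_velocities": joint speeds; "effort": joint torques, N m; "tcp_pos": TCP position; "ee_rot": TCP orientation; "wrist_force": force on the tool from outside, world axes, zero at the start; "moment": the same for the moment, N m; "gripper_width": opening from 0.0 (shut) to 1.0 (fully open); "gripper_force": force on a finger pad.
Only numpy, scipy, OpenCV 4.12 (cv2) and the standard library are available. Lean on these libraries where they do the work, as an engineer would, in place of code of your own. Each camera call takes 0.05 s, during which the arm holds its last target. There are 200 camera calls.

## Working session

There is one attempt and no reset: what is moved stays moved. The work goes in short steps, Python scripts to look and compute and a tool call to move; the robot and the scene stay as the last step left them, time stands still between calls to the robot, and variables do not carry over. Pictures are saved under pics/ and viewed, at most 14 in all, crops included, and the job is handed in when it is done.

Besides the shell and the picture viewer there is one more tool, called after "Emit:" by a JSON object that holds its "op" and its "data". jog_arm: Moves the arm, as the interface text tells. Scaled input: -1 to 1 covers 0.025 m each way for a shift and 8 degrees each way for a turn. Its arguments: {"type":"object","properties":{"plan":{"type":"string"}},"required":["plan"]}

```bash
mkdir -p pics; ls; cat > h.py <<'E'
import numpy as np, cv2
from station import r
def cam(n):
    c=r.get_calibration(n); return np.array(c["mtx"]),np.array(c["extrinsics"])
def pts(n,d):
    K,E=cam(n); v,u=np.indices(d.shape); 
    p=np.stack([(u-K[0,2])/K[0,0]*d,-(v-K[1,2])/K[1,1]*d,-d],-1)
    return p@E[:3,:3].T+E[:3,3]
def ray(n,u,v,z):
    K,E=cam(n); q=E[:3,:3]@np.array([(u-K[0,2])/K[0,0],-(v-K[1,2])/K[1,1],-1]); o=E[:3,3]
    return o+q*(z-o[2])/q[2]
def cap(n,f):
    im,d=r.capture(n); cv2.imwrite(f"pics/{f}.png",im[:,:,::-1]); np.savez(f"pics/{f}.npz",im=im,d=d); return im,d
E
python3 - <<'E'
from h import *
for n in("side","top"):
    cap(n,n+"0"); c=r.get_calibration(n); print(n,c)
s=r.sense(); print(s)
E
```

```text
pics
side {'mtx': array([[531.92048937,   0.        , 317.18481688],
       [  0.        , 531.92048937, 245.83029735],
       [  0.        ,   0.        ,   1.        ]]), 'extrinsics': array([[ 0.84378265,  0.2901693 , -0.45147826,  0.01116785],
       [-0.53633205,  0.42540114, -0.7289594 , -0.76564039],
       [-0.01946227,  0.85722555,  0.5145732 ,  0.73104326],
       [ 0.        ,  0.        ,  0.        ,  1.        ]])}
top {'mtx': array([[536.36353978,   0.        , 317.67370165],
       [  0.        , 536.36353978, 234.60884519],
       [  0.        ,   0.        ,   1.        ]]), 'extrinsics': array([[ 0.01090007,  0.99396941, -0.10911464,  0.37782848],
       [-0.99991862,  0.01011141, -0.00777853,  0.03845467],
       [-0.00662832,  0.10919055,  0.99399874,  1.29011926],
       [ 0.        ,  0.        ,  0.        ,  1.        ]])}
{'time_s': 0.1, 'joints': array([ 8.77548055e+01,  2.20849419e+01,  3.86874781e-01, -2.48293445e-02,
       -6.84107605e+01, -1.48188938e+01]), 'joint_velocities': array([-0.05292262, -0.09373662,  0.18590732,  0.05861261, -0.06855381,
        0.10500614]), 'effort': array([-3.04153400e-04, -3.91687024e+01,  1.87932801e+01,  4.23187539e+00,
        1.34484205e-02, -7.48856542e-05]), 'tcp_pos': array([0.18319277, 0.59693255, 0.19728018]), 'ee_rot': array([[ 9.55930234e-01, -2.93593530e-01, -4.77052366e-04],
       [-2.93593901e-01, -9.55928386e-01, -1.88212182e-03],
       [ 9.65508909e-05,  1.93923682e-03, -9.99998115e-01]]), 'wrist_force': array([0.12826653, 0.36551819, 1.20601703]), 'moment': array([0.01231302, 0.01946152, 0.04549255]), 'gripper_force': 0.0, 'gripper_width': 1.000826656552264}
```

View pics/top0.png

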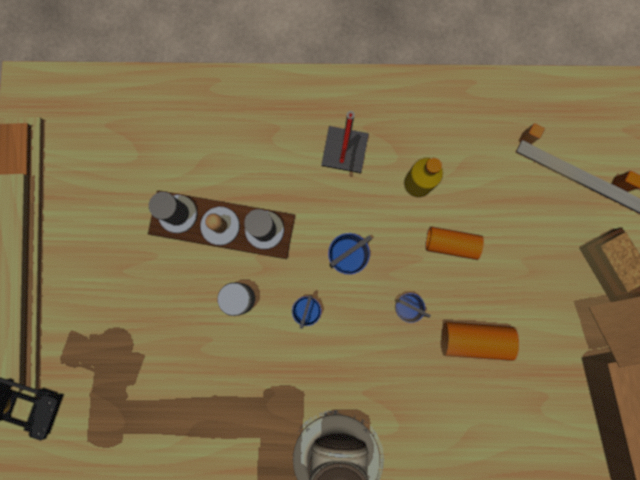

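View pics/side0.png

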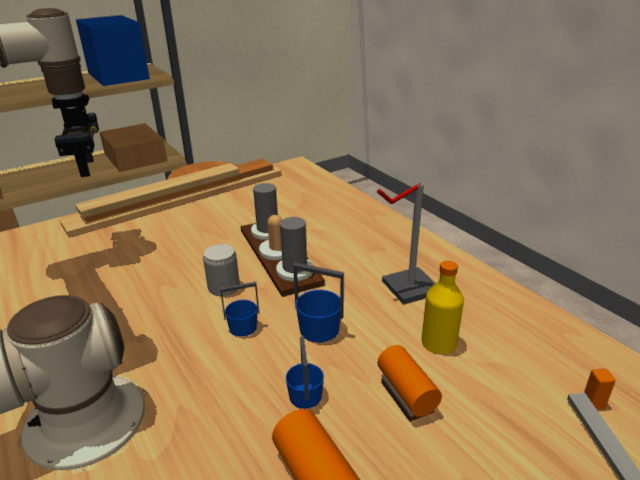

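The top view shows these candidates.
- **Cups:** orange at (454,243), about 120 mm long, against a larger one at (480,340), about 170 mm.
- **Pails:** (350,253) is the largest, against (307,310) and (410,307).
- **Empty peg:** (219,226), with grey cups on both sides.
- **Hook:** around (347,140).
- **Bystanders:** glue (424,177), tin (236,298).

I choose the cup at (454,243) and the pail at (350,253).

```bash
cat > m.py <<'E'
from h import *
D={n:np.load(f"pics/{n}0.npz") for n in("top","side")}
def comps(n,lo,hi,amin=30):
    hsv=cv2.cvtColor(D[n]["im"],cv2.COLOR_RGB2HSV); m=cv2.inRange(hsv,lo,hi)
    k,l,s,c=cv2.connectedComponentsWithStats(m)
    return [(l==i,s[i],c[i]) for i in range(1,k) if s[i][4]>amin]
P={n:pts(n,D[n]["d"]) for n in D}
def show(name,n,lo,hi,amin=30):
    for m,s,c in comps(n,lo,hi,amin):
        p=P[n][m&(D[n]["d"]>0)]
        if len(p)<10: continue
        q=np.percentile(p,[2,50,98],axis=0).round(3)
        cc=p[:,:2]-p[:,:2].mean(0); w,v=np.linalg.eigh(cc.T@cc); ax=v[:,1]
        print(name,n,c.round(0),s[4],q.tolist(),"ax",np.degrees(np.arctan2(ax[1],ax[0])).round(1))
for n in D:
    show("orange",n,(5,180,90),(16,255,255),200)
    show("red",n,(0,180,60),(4,255,255),20)
    show("blue",n,(100,150,40),(125,255,255),100)
    show("white",n,(0,0,150),(179,30,255),100)
    show("grey",n,(0,0,40),(179,40,110),150)
im=D["top"]["im"]
a=cv2.resize(im[205:275,320:500],None,fx=4,fy=4,interpolation=cv2.INTER_CUBIC)
b=cv2.resize(im[180:260,140:320],None,fx=4,fy=4,interpolation=cv2.INTER_CUBIC)
cv2.imwrite("pics/c0.png",np.vstack([a,b[:310]])[:,:,::-1])
E
python3 m.py
```

```text
orange top [454. 243.] 904 [[0.467, -0.324, 0.021], [0.496, -0.263, 0.068], [0.529, -0.209, 0.075]] ax 79.6
orange top [482. 332.] 881 [[0.279, -0.397, 0.055], [0.296, -0.324, 0.07], [0.312, -0.248, 0.079]] ax 85.8
orange top [480. 352.] 688 [[0.237, -0.395, 0.054], [0.251, -0.316, 0.07], [0.27, -0.246, 0.078]] ax 84.8
red top [346. 139.] 148 [[0.636, -0.015, 0.241], [0.684, -0.007, 0.253], [0.719, 0.003, 0.271]] ax 169.7
blue top [341. 245.] 367 [[0.466, -0.039, -0.001], [0.495, -0.008, 0.005], [0.513, 0.018, 0.056]] ax 127.3
blue top [351. 262.] 413 [[0.431, -0.059, -0.001], [0.453, -0.034, 0.004], [0.483, 0.001, 0.034]] ax 127.4
blue top [299. 308.] 191 [[0.316, 0.076, -0.002], [0.343, 0.091, 0.004], [0.365, 0.102, 0.029]] ax 164.0
blue top [313. 313.] 221 [[0.31, 0.044, -0.002], [0.332, 0.058, 0.003], [0.36, 0.074, 0.033]] ax 164.7
grey top [345. 150.] 1307 [[0.679, -0.062, 0.01], [0.726, -0.016, 0.016], [0.777, 0.033, 0.021]] ax 85.4
grey top [166. 207.] 734 [[0.535, 0.355, 0.027], [0.564, 0.38, 0.149], [0.598, 0.408, 0.154]] ax 157.7
grey top [260. 224.] 746 [[0.498, 0.147, 0.0
[... 1908 characters left out ...]
.516, -0.744], [2.07, 1.925, -0.69], [2.092, 2.141, -0.643]] ax 100.4
grey side [503. 261.] 5745 [[0.689, -0.052, -0.745], [2.074, 0.31, -0.678], [2.091, 1.329, 0.227]] ax -149.4
grey side [264. 208.] 686 [[0.535, 0.352, 0.036], [0.547, 0.362, 0.106], [0.581, 0.389, 0.151]] ax 145.9
grey side [297. 252.] 1233 [[0.444, -0.055, 0.034], [0.508, 0.15, 0.113], [0.545, 0.18, 0.157]] ax 75.4
grey side [223. 277.] 1091 [[0.31, 0.065, 0.008], [0.35, 0.2, 0.062], [0.391, 0.231, 0.112]] ax 83.1
grey side [304. 364.] 183 [[0.331, -0.2, 0.035], [0.337, -0.192, 0.107], [0.367, -0.133, 0.113]] ax 63.0
grey side [597. 440.] 363 [[0.656, -0.578, 0.007], [0.687, -0.518, 0.013], [0.726, -0.438, 0.019]] ax 63.2
```

View pics/c0.png

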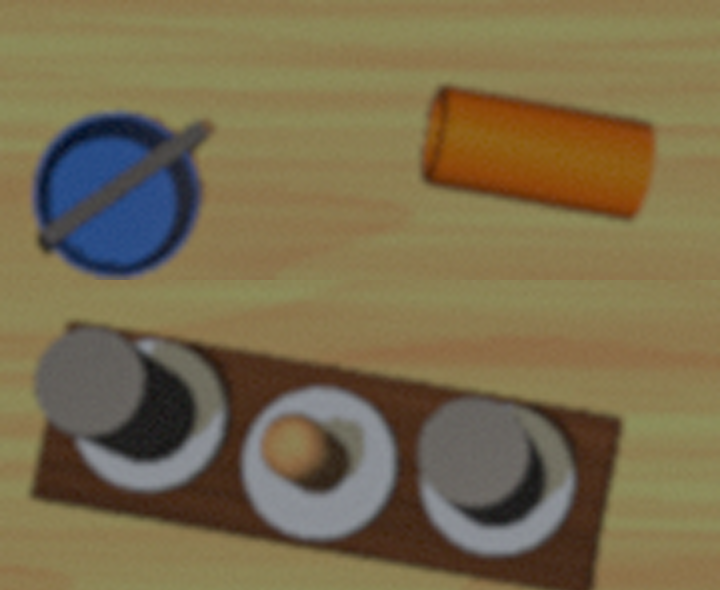

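The crop confirms both choices. The cup's dark open mouth is at its left end (+y), the pail's bar runs diagonally over it, and the bare peg stands between two grey cups. Next I refine the numbers, cross-checking between both views.

```bash
cat > m2.py <<'E'
from h import *
D={n:np.load(f"pics/{n}0.npz") for n in("top","side")}
P={n:pts(n,D[n]["d"]) for n in D}
H={n:cv2.cvtColor(D[n]["im"],cv2.COLOR_RGB2HSV) for n in D}
def sel(n,lo,hi,box): # box world limits
    p=P[n]; m=(cv2.inRange(H[n],lo,hi)>0)&(D[n]["d"]>0)
    for i,(a,b) in enumerate(box): m&=(p[...,i]>a)&(p[...,i]<b)
    return p[m],m
deg=lambda v:np.degrees(np.arctan2(v[1],v[0]))%180
for n in D:
    # cup: minAreaRect of all points seen on top half
    p,_=sel(n,(3,150,60),(18,255,255),[(.43,.56),(-.37,-.17),(.05,.09)])
    (c,s,a)=cv2.minAreaRect((p[:,:2]*1000).astype(np.float32)); b=cv2.boxPoints((c,s,a))
    e=max(b[1]-b[0],b[2]-b[1],key=np.linalg.norm)
    print(n,"cup c",np.round(c,1),"size",np.round(s,1),"az",deg(e).round(1),"ztop",np.percentile(p[:,2],98).round(4))
    # pail bar
    p,_=sel(n,(0,0,0),(179,255,255),[(.40,.54),(-.1,.06),(.135,.17)])
    q=p[:,:2]; (c,s,a)=cv2.minAreaRect((q*1000).astype(np.float32)); v=np.linalg.svd(q-q.mean(0))[2][0]
    print(n,"bar c",np.round(c,1),"size",np.round(s,1),"az",deg(v).round(1),"ztop",np.percentile(p[:,2],95).round(4),len(p))
    # hook red
    p,_=sel(n,(0,150,40),(5,255,255),[(.55,.8),(-.1,.08),(.2,.3)])
    v=np.linalg.svd(p[:,:2]-p[:,:2].mean(0))[2][0]; v*=np.sign(v[0]); t=p[:,:2]@v; o=np.argsort(t)
    print(n,"hook az",np.degrees(np.arctan2(v[1],v[0])).round(1),"tip",p[o[:6]].mean(0).round(4),"end",p[o[-6:]].mean(0).round(4),"low",p[np.argsort(p[:,2])[:8]].mean(0).round(4),len(p))
    # grey tops
    for y0 in(.38,.173):
        p,_=sel(n,(0,0,20),(179,60,140),[(.45,.65),(y0-.06,y0+.06),(.14,.17)]); (c,rad)=cv2.minEnclosingCircle((p[:,:2]*1000).astype(np.float32)); print(n,"greytop",np.round(c,1),round(rad,1),np.median(p[:,2]).round(4))
    # foot
    p,_=sel(n,(0,0,110),(179,60,255),[(.47,.62),(.23,.33),(.024,.037)]); (c,rad)=cv2.minEnclosingCircle((p[:,:2]*1000).astype(np.float32)); print(n,"foot",np.round(c,1),round(rad,1),np.median(p[:,2]).round(4))
    p,_=sel(n,(0,0,0),(179,255,255),[(.47,.62),(.23,.33),(.095,.135)]); print(n,"dome",p.mean(0).round(4),p.max(0).round(4))
    p,_=sel(n,(0,0,0),(179,255,255),[(.55,.72),(-.26,-.1),(.05,.2)]); print(n,"glue",p.min(0).round(3),p.max(0).round(3))
    p,_=sel(n,(0,0,0),(179,255,255),[(.28,.45),(.15,.3),(.07,.12)]); print(n,"tin",p.min(0).round(3),p.max(0).round(3))
    p,_=sel(n,(0,0,0),(179,255,255),[(.68,.78),(-.07,.04),(.06,.22)]); print(n,"post",np.median(p,0).round(4),len(p)) if len(p) else 0
# foot ellipse via ray cast in top
m=((H["top"][...,1]<60)&(H["top"][...,2]>110)).astype(np.uint8); m[:190]=0;m[250:]=0;m[:,:198]=0;m[:,241:]=0
e=cv2.fitEllipse(cv2.convexHull(np.argwhere(m)[:,::-1].astype(np.int32))); print("ellipse",np.round(e[0],1),np.round(e[1],1),ray("top",*e[0],.030).round(4))
E
python3 m2.py
```

```text
top cup c [ 497.7 -267.7] size [120.5  55.5] az 80.2 ztop 0.0774
top bar c [470.2 -22.6] size [ 10.1 103.9] az 125.7 ztop 0.1581 239
top hook az -10.3 tip [0.6337 0.0017 0.2688] end [ 0.7264 -0.0156  0.2596] low [ 0.6766 -0.0057  0.2391] 189
top greytop [563.5 383.9] 29.7 0.1496
top greytop [528.  176.2] 30.0 0.1496
top foot [536.3 282. ] 44.7 0.0297
top dome [0.5343 0.2796 0.1129] [0.5545 0.2999 0.125 ]
top glue [ 0.612 -0.228  0.05 ] [ 0.684 -0.158  0.194]
top tin [0.328 0.196 0.07 ] [0.402 0.271 0.107]
top post [ 0.7244 -0.0191  0.153 ] 49
side cup c [ 498.4 -268.4] size [124.2  57.2] az 81.1 ztop 0.077
side bar c [470.8 -23.6] size [ 18.  105.9] az 126.1 ztop 0.1576 372
side hook az -9.8 tip [0.6334 0.001  0.2695] end [ 0.7265 -0.0164  0.265 ] low [ 0.6658 -0.0064  0.2384] 209
side greytop [562.8 380.4] 30.7 0.1512
side greytop [527.9 174.4] 31.1 0.1513
side foot [526.7 281.9] 44.8 0.0316
side dome [0.5314 0.2729 0.1103] [0.5548 0.2908 0.1229]
side glue [ 0.612 -0.232  0.05 ] [ 0.682 -0.165  0.194]
side tin [0.328 0.19  0.07 ] [0.401 0.27  0.106]
side post [ 0.7263 -0.0197  0.1442] 461
ellipse [219.3 225.3] [36.9 37.4] [0.5359 0.2818 0.03  ]
```

```bash
cat > go.py <<'E'
from h import *
from scipy.spatial.transform import Rotation as Ro
def rot(yaz,tilt):  # finger line azimuth, tilt of z from down about tool y (+: z goes toward +x of tool as down)
    a=np.radians(yaz); y=np.array([np.cos(a),np.sin(a),0]); z=np.array([0,0,-1.]); x=np.cross(y,z)
    return np.stack([x,y,z],1)@Ro.from_euler('y',tilt,degrees=True).as_matrix()
def go(p=None,R=None,d=0.0):
    "p: wanted grasp point (d=-.019 => offset of it along tool z), R wanted"
    s=r.sense(); R0=np.array(s["ee_rot"]); q=np.array(s["tcp_pos"])+d*R0[:,2]
    print("t",s["time_s"],"pt",q.round(4),"z",R0[:,2].round(3),"y",R0[:,1].round(3),"j",s["joints"].round(0),"w",round(s["gripper_width"],3),"f",np.round(s["wrist_force"],1))
    if p is not None: print(" shift u",(R0.T@(np.array(p)-q)/.025).round(2))
    if R is not None: print(" turn u",(Ro.from_matrix(R0.T@R).as_rotvec(degrees=True)/8).round(2))
E
echo ok
```

```text
ok
```

Emit:
{"op": "jog_arm", "data": {"plan": "0.95 0.82 -0.38 0 0 0 -1;0.95 0.82 -0.38 0 0 0 -1;0.95 0.82 -0.38 0 0 0 -1;0.95 0.82 -0.38 0 0 0 -1;0.95 0.82 -0.38 0 0 0 -1;0.95 0.82 -0.38 0 0 0 -1;0.95 0.82 -0.38 0 0 0 -1;0.95 0.82 -0.38 0 0 0 -1;0.95 0.82 -0.38 0 0 0 -1;0.95 0.82 -0.38 0 0 0 -1"}}

```text
time_s: 1.1
tcp_pos: [0.3505, 0.3304, 0.2933]
ee_rot: [[0.956, -0.293, -0.001], [-0.293, -0.956, -0.0], [-0.0, 0.001, -1.0]]
wrist_force: [1.7, 0.1, 0.1]
gripper_width: 1.005
gripper_force: 0.0
```

Emit:
{"op": "jog_arm", "data": {"plan": "0.95 0.82 -0.38 0 0 0 -1;0.95 0.82 -0.38 0 0 0 -1;0.95 0.82 -0.38 0 0 0 -1;0.43 0.98 0.04 0 0 0 -1;0.43 0.98 0.04 0 0 0 -1;0.43 0.98 0.04 0 0 0 -1;0.43 0.98 0.04 0 0 0 -1;0.43 0.98 0.04 0 0 0 -1;0.43 0.98 0.04 0 0 0 -1;0.43 0.98 0.04 0 0 0 -1"}}

```text
time_s: 2.1
tcp_pos: [0.4216, 0.0649, 0.3144]
ee_rot: [[0.956, -0.293, -0.001], [-0.293, -0.956, -0.0], [-0.001, 0.0, -1.0]]
wrist_force: [1.6, 1.3, -0.8]
gripper_width: 1.0
gripper_force: 0.0
```

Emit:
{"op": "jog_arm", "data": {"plan": "0.43 0.98 0.04 0 0 0 -1;0.43 0.98 0.04 0 0 0 -1;0.43 0.98 0.04 0 0 0 -1;0.43 0.98 0.04 0 0 0 -1;0.43 0.98 0.04 0 0 0 -1;0.43 0.98 0.04 0 0 0 -1;0.43 0.98 0.04 0 0 0 -1;0.43 0.98 0.04 0 0 0 -1;0.43 0.98 0.04 0 0 0 -1;0.43 0.98 0.04 0 0 0 -1"}}

```text
time_s: 3.1
tcp_pos: [0.4525, -0.2007, 0.3043]
ee_rot: [[0.956, -0.294, -0.001], [-0.294, -0.956, 0.0], [-0.001, -0.0, -1.0]]
wrist_force: [0.1, 0.5, 0.3]
gripper_width: 1.005
gripper_force: 0.0
```

Emit:
{"op": "jog_arm", "data": {"plan": "0 0 0 0 0 1 -1;0 0 0 0 0 1 -1;0 0 0 0 0 1 -1;0 0 0 0 0 1 -1;0 0 0 0 0 1 -1;0 0 0 0 0 1 -1;0 0 0 0 0 1 -1;0 0 0 0 0 1 -1;0 0 0 0 0 1 -1;0 0 0 0 0 1 -1"}}

```text
time_s: 4.1
tcp_pos: [0.4525, -0.1995, 0.3042]
ee_rot: [[-0.129, -0.992, -0.001], [-0.992, 0.129, 0.0], [-0.0, 0.001, -1.0]]
wrist_force: [-0.5, 0.6, -0.5]
gripper_width: 0.999
gripper_force: 0.0
```

```bash
python3 - <<'E'
from go import *
m=np.array([np.cos(np.radians(80.3)),np.sin(np.radians(80.3)),0])
R=rot(170.3,-30); print(R.round(2), m.round(3))
G=np.array([.498,-.268,.046])-.02*m; print(G)
go(G-.10*R[:,2],R,-.019)
E
```

```text
[[-0.15 -0.99  0.08]
 [-0.85  0.17  0.49]
 [-0.5   0.   -0.87]] [0.168 0.986 0.   ]
[ 0.49463021 -0.28771407  0.046     ]
t 4.1 pt [ 0.4525 -0.1995  0.3232] z [-0.001  0.    -1.   ] y [-0.992  0.129  0.001] j [ -5.   6.  -6.  -0. -78.  -2.] w 0.999 f [-0.5  0.6 -0.5]
 shift u [ 5.28 -2.05  7.62]
 turn u [ 0.08 -3.75  0.28]
```

Emit:
{"op": "jog_arm", "data": {"plan": "0 0 0 0 -0.94 0.07 -1;0 0 0 0 -0.94 0.07 -1;0 0 0 0 -0.94 0.07 -1;0 0 0 0.08 -0.94 0.07 -1;0 0 0 0 0 0 -1;0 0 0 0 0 0 -1;0 0 0 0 0 0 -1;0 0 0 0 0 0 -1;0 0 0 0 0 0 -1;0 0 0 0 0 0 -1"}}

```text
time_s: 5.1
tcp_pos: [0.4529, -0.1989, 0.3052]
ee_rot: [[-0.141, -0.987, 0.082], [-0.854, 0.163, 0.494], [-0.501, -0.001, -0.866]]
wrist_force: [0.5, 0.1, 0.4]
gripper_width: 1.003
gripper_force: 0.0
```

```bash
python3 - <<'E'
from go import *
R=rot(170.3,-30); go(np.array([.4946,-.2877,.046])-.08*R[:,2],R,-.019)
E
```

```text
t 5.1 pt [ 0.4514 -0.2083  0.3216] z [ 0.082  0.494 -0.866] y [-0.987  0.163 -0.001] j [-26.  13.   7. -29. -93.  17.] w 1.003 f [0.5 0.1 0.4]
 shift u [ 7.99 -2.21  4.92]
 turn u [0.01 0.01 0.04]
```

Move to 80 mm above the grasp, recheck, then approach along the tool z axis.

Emit:
{"op": "jog_arm", "data": {"plan": "0.89 -0.25 0.55 0 0 0 -1;0.89 -0.25 0.55 0 0 0 -1;0.89 -0.25 0.55 0 0 0 -1;0.89 -0.25 0.55 0 0 0 -1;0.89 -0.25 0.55 0 0 0 -1;0.89 -0.25 0.55 0 0 0 -1;0.89 -0.25 0.55 0 0 0 -1;0.89 -0.25 0.55 0 0 0 -1;0.87 -0.21 0.52 0 0 0 -1;0 0 0 0 0 0.04 -1"}}

```text
time_s: 6.1
tcp_pos: [0.4878, -0.318, 0.0945]
ee_rot: [[-0.152, -0.985, 0.078], [-0.85, 0.171, 0.498], [-0.504, 0.009, -0.864]]
wrist_force: [0.1, 0.1, 0.1]
gripper_width: 1.001
gripper_force: 0.0
```

```bash
python3 - <<'E'
from go import *
R=rot(170.3,-30); go(np.array([.4946,-.2877,.046]),R,-.019)
im,d=cap("side","side1"); cv2.imwrite("pics/c1.png",cv2.resize(im[230:470,260:560],None,fx=2,fy=2)[:,:,::-1])
E
```

```text
t 6.1 pt [ 0.4864 -0.3274  0.1109] z [ 0.078  0.498 -0.864] y [-0.985  0.171  0.009] j [-34.  33.   7. -28. -79.  33.] w 1.001 f [0.1 0.1 0.1]
 shift u [-0.09 -0.08  3.06]
 turn u [ 0.05  0.03 -0.05]
```

View pics/c1.png

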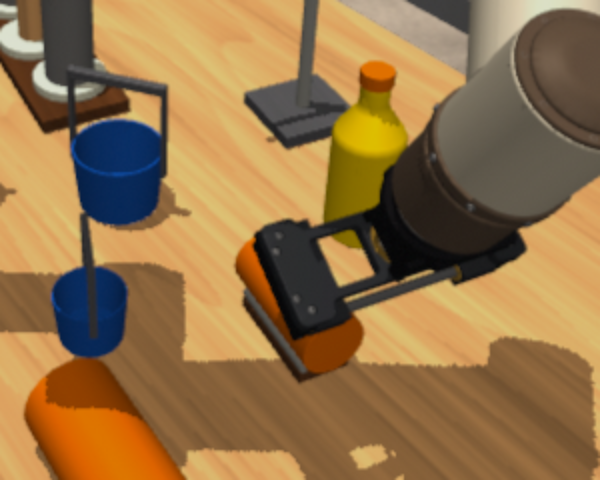

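The crop shows the gripper straddling the small orange cup, around (310,290) in the crop, and well clear of the glue bottle. Now I advance and close.

Emit:
{"op": "jog_arm", "data": {"plan": "-0.02 -0.02 0.5 0 0 0 -1;-0.02 -0.02 0.5 0 0 0 -1;-0.02 -0.02 0.5 0 0 0 -1;-0.02 -0.02 0.5 0 0 0 -1;0 0 0.5 0 0 0 -1;0 0 0.5 0 0 0 -1;0 0 0 0 0 0 -1;0 0 0 0 0 0 0;0 0 0 0 0 0 1;0 0 0 0 0 0 1"}}

```text
time_s: 7.15
tcp_pos: [0.4978, -0.2806, 0.0348]
ee_rot: [[-0.148, -0.985, 0.084], [-0.853, 0.17, 0.494], [-0.501, 0.002, -0.866]]
wrist_force: [-0.3, -0.2, -0.5]
gripper_width: 0.812
gripper_force: 0.0
```

Emit:
{"op": "jog_arm", "data": {"plan": "0 0 0 0 0 0 1;0 0 0 0 0 0 1;0 0 0 0 0 0 1;0 0 0 0 0 0 1;0 0 0 0 0 0 1;0 0 0 0 0 0 1;0 0 0 0 0 0 1;0 0 0 0 0 0 1;0 0 0 0 0 0 1;0 0 0 0 0 0 1"}}

```text
time_s: 8.15
tcp_pos: [0.4977, -0.2803, 0.0344]
ee_rot: [[-0.148, -0.986, 0.083], [-0.853, 0.17, 0.494], [-0.501, 0.002, -0.866]]
wrist_force: [0.3, -1.4, 1.3]
gripper_width: 0.621
gripper_force: 28.7
```

```bash
python3 - <<'E'
from go import *
go(np.array([.48,-.29,.26]),None,-.019)
E
```

```text
t 8.15 pt [ 0.4961 -0.2896  0.0509] z [ 0.083  0.494 -0.866] y [-0.986  0.17   0.002] j [-31.  35.   1. -30. -71.  35.] w 0.621 f [ 0.3 -1.4  1.3]
 shift u [-4.08  0.65 -7.3 ]
```

Emit:
{"op": "jog_arm", "data": {"plan": "-0.25 0 -0.43 0 0 0 1;-0.5 0.05 -0.87 0 0 0 1;-0.5 0.1 -0.87 0 0 0 1;-0.5 0.1 -0.87 0 0 0 1;-0.5 0.1 -0.87 0 0 0 1;-0.5 0.1 -0.87 0 0 0 1;-0.5 0.1 -0.87 0 0 0 1;-0.5 0.1 -0.87 0 0 0 1;-0.5 0.1 -0.87 0 0 0 1;0 0 0 0 0 0 1"}}

```text
time_s: 9.15
tcp_pos: [0.4799, -0.2784, 0.2519]
ee_rot: [[-0.145, -0.986, 0.087], [-0.855, 0.169, 0.49], [-0.498, -0.004, -0.867]]
wrist_force: [0.1, -0.2, -0.8]
gripper_width: 0.625
gripper_force: 28.4
```

```bash
python3 - <<'E'
from go import *
go(np.array([.48,-.29,.26]),None,-.019)
im,d=cap("side","side2"); 
p=pts("side",d); hsv=cv2.cvtColor(im,cv2.COLOR_RGB2HSV); m=(cv2.inRange(hsv,(3,150,60),(18,255,255))>0)&(p[...,2]>.18)&(p[...,0]<.6)&(p[...,1]>-.5)&(p[...,1]<0)
q=p[m]; print(len(q),q.min(0).round(3),q.max(0).round(3))
cv2.imwrite("pics/c2.png",im[80:480,200:640][:,:,::-1])
E
```

```text
t 9.15 pt [ 0.4782 -0.2877  0.2684] z [ 0.087  0.49  -0.867] y [-0.986  0.169 -0.004] j [-31.  22.  12. -28. -92.  24.] w 0.625 f [ 0.1 -0.2 -0.8]
 shift u [ 0.24 -0.09  0.25]
1199 [ 0.389 -0.364  0.234] [ 0.501 -0.204  0.37 ]
```

View pics/c2.png

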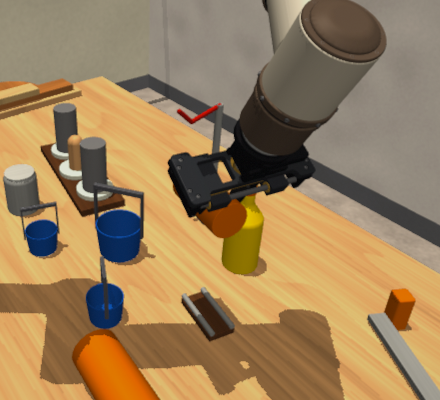

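The cup is held level about the finger line, and the cradle is empty at (208,312). Next I bring the tool to vertical and carry the cup across.

Emit:
{"op": "jog_arm", "data": {"plan": "0 0 0 0 0.94 0 1;0 0 0 0 0.94 0 1;0 0 0 0 0.94 0 1;0 0 0 0 0.9 0 1;-0.96 0.27 -0.1 0 0 0 1;-0.96 0.27 -0.1 0 0 0 1;-0.96 0.27 -0.1 0 0 0 1;-0.96 0.27 -0.1 0 0 0 1;-0.96 0.27 -0.1 0 0 0 1;-0.96 0.27 -0.1 0 0 0 1"}}

```text
time_s: 10.2
tcp_pos: [0.4624, -0.1276, 0.2619]
ee_rot: [[-0.17, -0.985, -0.006], [-0.985, 0.17, 0.007], [-0.005, 0.007, -1.0]]
wrist_force: [-0.1, 0.4, -1.1]
gripper_width: 0.622
gripper_force: 28.4
```

Emit:
{"op": "jog_arm", "data": {"plan": "-0.96 0.27 -0.1 0 0 0 1;-0.96 0.27 -0.1 0 0 0 1;-0.96 0.27 -0.1 0 0 0 1;-0.96 0.27 -0.1 0 0 0 1;-0.96 0.27 -0.1 0 0 0 1;-0.96 0.27 -0.1 0 0 0 1;-0.96 0.27 -0.1 0 0 0 1;-0.96 0.27 -0.1 0 0 0 1;-0.96 0.27 -0.1 0 0 0 1;-0.96 0.27 -0.1 0 0 0 1"}}

```text
time_s: 11.2
tcp_pos: [0.4367, 0.1195, 0.2885]
ee_rot: [[-0.169, -0.986, -0.005], [-0.986, 0.169, 0.004], [-0.003, 0.006, -1.0]]
wrist_force: [-0.4, -0.4, -0.9]
gripper_width: 0.619
gripper_force: 28.4
```

Emit:
{"op": "jog_arm", "data": {"plan": "-0.96 0.27 -0.1 0 0 0 1;-0.96 0.27 -0.1 0 0 0 1;-0.96 0.27 -0.1 0 0 0 1;-0.96 0.27 -0.1 0 0 0 1;0 0 0 0 0 -0.94 1;0 0 0 0 0 -0.94 1;0 0 0 0 0 -0.94 1;0 0 0 0 0 -0.94 1;0 0 0 0 0 -0.94 1;0 0 0 0 0 -0.94 1"}}

```text
time_s: 12.2
tcp_pos: [0.4267, 0.2175, 0.2988]
ee_rot: [[0.583, -0.812, -0.005], [-0.812, -0.583, 0.004], [-0.006, 0.002, -1.0]]
wrist_force: [0.2, 0.6, -0.7]
gripper_width: 0.621
gripper_force: 28.4
```

Emit:
{"op": "jog_arm", "data": {"plan": "0 0 0 0 0 -0.94 1;0 0 0 0 0 -0.94 1;0 0 0 0 0 -0.94 1;0 0 0 0 0 -0.94 1;0 0 0 0 0 -0.94 1;0 0 0 0 0 -0.94 1;0 0 0 0 0 0 1;0 0 0 0 0 0 1;0 0 0 0 0 0 1;0 0 0 0 0 0 1"}}

```text
time_s: 13.2
tcp_pos: [0.4277, 0.218, 0.3002]
ee_rot: [[0.986, -0.167, -0.002], [-0.167, -0.986, 0.006], [-0.003, -0.005, -1.0]]
wrist_force: [-1.2, 0.3, -1.0]
gripper_width: 0.622
gripper_force: 28.4
```

```bash
python3 - <<'E'
from go import *
go(None,rot(260.2,60),-.019)
E
```

```text
t 13.2 pt [0.4277 0.2179 0.3192] z [-0.002  0.006 -1.   ] y [-0.167 -0.986 -0.005] j [ 46.   4.  -8.  -0. -77.  34.] w 0.622 f [-1.2  0.3 -1. ]
 turn u [-0.05  7.52  0.01]
```

Emit:
{"op": "jog_arm", "data": {"plan": "0.83 -0.67 -0.4 0 0 0 1;0.83 -0.67 -0.4 0 0 0 1;0.83 -0.67 -0.4 0 0 0 1;0 0 0 0 0.75 0 1;0 0 0 0 0.75 0 1;0 0 0 0 0.75 0 1;0 0 0 0 0.75 0 1;0 0 0 0 0.75 0 1;0 0 0 0 0.75 0 1;0 0 0 0 0 0 1"}}

```text
time_s: 14.2
tcp_pos: [0.4947, 0.2539, 0.3261]
ee_rot: [[0.801, -0.164, 0.575], [-0.131, -0.986, -0.098], [0.584, 0.003, -0.812]]
wrist_force: [0.2, -0.8, -2.3]
gripper_width: 0.618
gripper_force: 28.5
```

```bash
python3 - <<'E'
from go import *
go(None,rot(260.2,60),-.019)
E
```

```text
t 14.2 pt [0.4838 0.2558 0.3415] z [ 0.575 -0.098 -0.812] y [-0.164 -0.986  0.003] j [ 59.  -1. -33.  43. -53.  -4.] w 0.618 f [ 0.2 -0.8 -2.3]
 turn u [-0.02  3.04  0.05]
```

Emit:
{"op": "jog_arm", "data": {"plan": "0 0 0 0 0.6 0 1;0 0 0 0 0.6 0 1;0 0 0 0 0.6 0 1;0 0 0 0 0.6 0 1;0 0 0 0 0.62 0.05 1;0 0 0 0 0 0 1;0 0 0 0 0 0 1;0 0 0 0 0 0 1;0 0 0 0 0 0 1;0 0 0 0 0 0 1"}}

```text
time_s: 15.2
tcp_pos: [0.4979, 0.2576, 0.3314]
ee_rot: [[0.491, -0.169, 0.855], [-0.096, -0.985, -0.14], [0.866, -0.013, -0.5]]
wrist_force: [0.3, -0.1, -0.3]
gripper_width: 0.623
gripper_force: 28.5
```

```bash
cat > cupm.py <<'E'
from go import *
def cup(tag):
    # cup from depth in both views: fit vertical-ish cylinder pose by axis through silhouettes' points
    out=[]
    for n in("side","top"):
        im,d=cap(n,n+tag); p=pts(n,d); hsv=cv2.cvtColor(im,cv2.COLOR_RGB2HSV)
        m=(cv2.inRange(hsv,(3,150,60),(14,255,255))>0)&(d>0)&(p[...,2]>.03)&(np.hypot(p[...,0]-.52,p[...,1]-.27)<.15)
        k,l,s,c=cv2.connectedComponentsWithStats(m.astype(np.uint8)); 
        if k<2: continue
        q=p[l==1+np.argmax(s[1:,4])]; q=p[m] if n=="top" else q
        print(n,len(q),"min",np.percentile(q,1,axis=0).round(4),"max",np.percentile(q,99,axis=0).round(4)); out.append(q)
    from scipy.optimize import least_squares
    q=np.vstack(out); q=q[q[:,2]<np.percentile(q[:,2],99.5)-.012]
    f=lambda a:np.hypot(q[:,0]-a[0]-a[2]*(q[:,2]-q[:,2].mean()),q[:,1]-a[1]-a[3]*(q[:,2]-q[:,2].mean()))-.03
    a=least_squares(f,[.5,.26,0,0],loss="soft_l1",f_scale=.002).x
    print("axis at z",q[:,2].mean().round(3),a.round(4),"rms",np.sqrt(np.mean(f(a)**2)).round(4),"zrange",q[:,2].min().round(4),q[:,2].max().round(4))
E
python3 - <<'E'
from cupm import *
go(np.array([.5357,.281,.30]),rot(260.2,60),-.019); cup("3")
im=np.load("pics/side3.npz")["im"]; cv2.imwrite("pics/c3.png",cv2.resize(im[60:340,140:460],None,fx=2,fy=2)[:,:,::-1])
E
```

```text
t 15.2 pt [0.4817 0.2602 0.3409] z [ 0.855 -0.14  -0.5  ] y [-0.169 -0.985 -0.013] j [ 56.  -2. -53.  88. -52. -45.] w 0.623 f [ 0.3 -0.1 -0.3]
 shift u [-0.44 -1.16  2.55]
 turn u [-0.05  0.   -0.08]
side 1249 min [0.4563 0.2267 0.2638] max [0.5088 0.2695 0.3808]
top 131 min [0.4559 0.2301 0.1184] max [0.5269 0.3369 0.3728]
axis at z 0.315 [ 0.4871  0.2607  0.0069 -0.0179] rms 0.0043 zrange 0.0501 0.3692
```

View pics/c3.png

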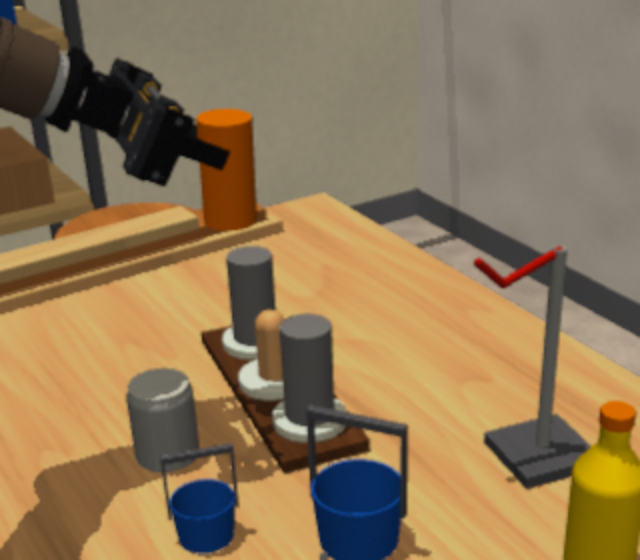

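Cup is upright with its mouth down, at (227,170) in the crop. I refit the axis without the peg's pixels.

```bash
cat > fit.py <<'E'
from go import *
from scipy.optimize import least_squares
def fit(tag,zlo,zhi,views=("side","top")):
    Q=[]
    for n in views:
        D=np.load(f"pics/{n}{tag}.npz"); d=D["d"]; p=pts(n,d); hsv=cv2.cvtColor(D["im"],cv2.COLOR_RGB2HSV)
        m=(cv2.inRange(hsv,(3,170,60),(14,255,255))>0)&(d>0)&(p[...,2]>zlo)&(p[...,2]<zhi)&(np.hypot(p[...,0]-.52,p[...,1]-.27)<.12)
        m=cv2.erode(m.astype(np.uint8),np.ones((3,3)))>0
        q=p[m]; print(n,len(q)); Q.append(q)
    q=np.vstack(Q); z0=q[:,2].mean()
    f=lambda a:np.hypot(q[:,0]-a[0]-a[2]*(q[:,2]-z0),q[:,1]-a[1]-a[3]*(q[:,2]-z0))-.03
    a=least_squares(f,[.5,.26,0,0],loss="soft_l1",f_scale=.001).x; zb=q[:,2].min()
    print("axis at z",z0.round(3),a.round(4),"med|res|",np.median(np.abs(f(a))).round(4),"at zb",zb.round(3),(a[:2]+a[2:]*(zb-z0)).round(4),"slope tool",)
E
python3 - <<'E'
from fit import *
fit("3",.25,.37); fit("3",.25,.37,("side",))
E
```

```text
side 870
top 19
axis at z 0.312 [ 0.4872  0.2607  0.0098 -0.017 ] med|res| 0.0012 at zb 0.265 [0.4867 0.2615] slope tool
side 870
axis at z 0.311 [ 0.4873  0.2607  0.0149 -0.0169] med|res| 0.0013 at zb 0.265 [0.4866 0.2615] slope tool
```

Emit:
{"op": "jog_arm", "data": {"plan": "0 0 0 -0.05 0 -0.08 1;-0.38 -0.21 0.63 0 0 0 1;-0.38 -0.21 0.63 0 0 0 1;-0.38 -0.21 0.63 0 0 0 1;-0.38 -0.21 0.63 0 0 0 1;-0.38 -0.21 0.63 0 0 0 1;0 0 0 0 0 0 1;0 0 0 0 0 0 1;0 0 0 0 0 0 1;0 0 0 0 0 0 1"}}

```text
time_s: 16.3
tcp_pos: [0.5456, 0.2756, 0.2512]
ee_rot: [[0.492, -0.169, 0.854], [-0.084, -0.986, -0.147], [0.867, 0.0, -0.499]]
wrist_force: [-0.2, 0.3, -1.5]
gripper_width: 0.619
gripper_force: 28.5
```

```bash
python3 - <<'E'
from fit import *
for n in("side","top"): cap(n,n+"4")
fit("4",.17,.285)
go(np.array([.5307,.2804,.26]),rot(260.2,60),-.019)
im=np.load("pics/side4.npz")["im"]; cv2.imwrite("pics/c4.png",cv2.resize(im[90:340,140:440],None,fx=2,fy=2)[:,:,::-1])
E
```

```text
side 661
top 22
axis at z 0.228 [0.508  0.2326 0.0663 0.009 ] med|res| 0.0052 at zb 0.186 [0.5052 0.2323] slope tool
t 16.4 pt [0.5294 0.2784 0.2605] z [ 0.854 -0.147 -0.499] y [-0.169 -0.986  0.001] j [ 44.   9. -54. 107. -47. -59.] w 0.62 f [ 0.7  0.2 -1. ]
 shift u [ 0.   -0.09  0.04]
 turn u [-0.01 -0.01  0.01]
```

View pics/c4.png

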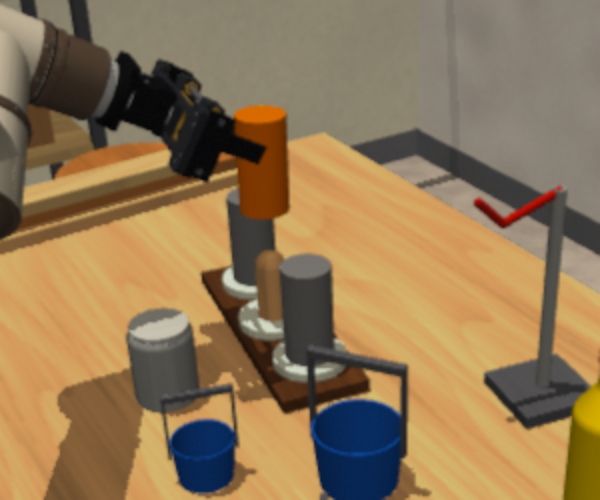

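The side view shows the cup upright above the peg and clear of both grey cups. Joint 4 is at 107 of its 117 degrees, so I identify the kinematics from the logged poses before lowering.

```bash
cat > kin.py <<'E'
from go import *
from scipy.optimize import least_squares
# joints(deg) , grasp point(tcp-19mm z)
S=[([87.75,22.06,.42,0,-68.41,-14.82],[.1832,.5969,.2163]),([-5,6,-6,0,-78,-2],[.4525,-.1995,.3232]),([-26,13,7,-29,-93,17],[.4514,-.2083,.3216]),([-34,33,7,-28,-79,33],[.4864,-.3274,.1109]),
([-31,35,1,-30,-71,35],[.4961,-.2896,.0509]),([-31,22,12,-28,-92,24],[.4782,-.2877,.2684]),([46,4,-8,0,-77,34],[.4277,.2179,.3192]),([59,-1,-33,43,-53,-4],[.4838,.2558,.3415]),([56,-2,-53,88,-52,-45],[.4817,.2602,.3409])]
def Rz(a):return Ro.from_euler('z',a,degrees=True).as_matrix()
def Ry(a):return Ro.from_euler('y',a,degrees=True).as_matrix()
def Rx(a):return Ro.from_euler('x',a,degrees=True).as_matrix()
def fk(j,P):
    a1,L2,L3,e,h,d6,off=P; j1,j2,j3,j4,j5,j6=j; ph=j2-j3
    B=Rz(j1); F=B@Ry(ph)           # forearm frame: x along forearm, pitch down ph
    W=B@np.array([a1+L2*np.sin(np.radians(j2)),-off,h+L2*np.cos(np.radians(j2))])+F@np.array([L3,0,e])
    T=F@Rx(-j4*SG)@Ry(-j5)         # x axis = tool z
    Rt=T@Rx(-j6*SG)@np.array([[0,0,1],[-1,0,0],[0,-1,0]]).T if 0 else T
    return W+T[:,0]*d6, T[:,0], W
SG=1
E
python3 - <<'E'
import kin; from kin import *
s=r.sense(); S.append((list(s["joints"]),list(np.array(s["tcp_pos"])-.019*np.array(s["ee_rot"])[:,2]))); zc=np.array(s["ee_rot"])[:,2]
print(s["joints"].round(2))
for sg in(1,-1):
    kin.SG=sg
    f=lambda P:np.concatenate([fk(j,P)[0]-p for j,p in S])
    o=least_squares(f,[0,.4,.4,0,.3,.2,.159]); print(sg,o.x.round(4),np.abs(o.fun).max().round(4),fk(s["joints"],o.x)[1].round(3),zc.round(3))
E
```

```text
[ 44.41   8.57 -53.83 107.27 -47.35 -59.25]
1 [0.2653 0.4476 0.1493 0.0473 0.0383 0.2223 0.1133] 0.1184 [ 0.854 -0.147 -0.499] [ 0.854 -0.147 -0.499]
-1 [ 0.5333  0.2563 -0.121   0.0981 -0.25   -0.1544  0.1143] 0.191 [-0.129  0.857 -0.499] [ 0.854 -0.147 -0.499]
```

```bash
cat >> kin.py <<'E'
def fk(j,P):
    a1,L2,L3,e,h,d6,off,b,off2=P; j1,j2,j3,j4,j5,j6=j
    B=Rz(j1); F=B@Ry(j2-j3); U=B@Ry(j2)
    W=B@np.array([a1,-off,h])+U@np.array([b,0,L2])+F@np.array([L3,0,e])
    T=F@Rx(-j4)@Ry(-j5); 
    return W+T[:,0]*d6-T[:,1]*0+F[:,1]*off2, T[:,0], W
E
python3 - <<'E'
import kin; from kin import *
s=r.sense(); S.append((list(s["joints"]),list(np.array(s["tcp_pos"])-.019*np.array(s["ee_rot"])[:,2])))
f=lambda P:np.concatenate([fk(j,P)[0]-p for j,p in S]+[np.array([P[0],P[7],P[8]])*.01])
o=least_squares(f,[0,.4,.4,0,.3,.2,.159,0,0]); print(o.x.round(4)); print((o.fun[:-3].reshape(-1,3)*1000).round(0))
print([ (np.array(j).round(0)-0).tolist() for j,p in S][-1])
E
```

```text
[-0.0343  0.4384  0.1696  0.0786  0.0819  0.2041  0.1135  0.2872 -0.    ]
[[-47. -19. -30.]
 [ 15.  45.   2.]
 [-16. -21.   7.]
 [ -8. -18.   2.]
 [  8. -33.  20.]
 [-26.  -5. -16.]
 [-21.  40.  18.]
 [-48.  33.  -6.]
 [ 14. -16.   6.]
 [ 55. -65.  -4.]]
[44.0, 9.0, -54.0, 107.0, -47.0, -59.0]
```

```bash
cat >> kin.py <<'E'
def fk(j,P):
    a1,L2,L3,e,h,d6,off,b,y4,z4,z5=P; j1,j2,j3,j4,j5,j6=j
    B=Rz(j1); F=B@Ry(j2-j3); U=B@Ry(j2); A=F@Rx(-j4); T=A@Ry(-j5)
    W=B@np.array([a1,-off,h])+U@np.array([b,0,L2])+F@np.array([L3,0,e])+A@np.array([0,-y4,z4])
    return W+T@np.array([d6,0,z5]), T[:,0], W
E
python3 - <<'E'
import kin; from kin import *
s=r.sense(); S.append((list(s["joints"]),list(np.array(s["tcp_pos"])-.019*np.array(s["ee_rot"])[:,2])))
f=lambda P:np.concatenate([fk(j,P)[0]-p for j,p in S]+[(P-np.array([0,.4,.4,0,.3,.2,.08,0,.08,0,0]))*.003])
o=least_squares(f,[0,.4,.4,0,.3,.2,.08,0,.08,0,0]); print(o.x.round(4).tolist()); print((o.fun[:30].reshape(-1,3)*1000).round(1))
np.save("P.npy",o.x)
E
```

```text
[-0.0002, 0.5635, 0.418, 0.0055, 0.1497, 0.3015, 0.002, 0.0056, 0.1569, -0.0043, -0.0025]
[[-0.8 -0.7 -1. ]
 [ 2.8  0.2 -0.9]
 [-3.3 -0.5 -1.6]
 [ 3.4 -2.1  1. ]
 [-1.8  1.1  1. ]
 [ 0.1  3.7 -1.5]
 [ 3.8  0.2  5. ]
 [ 0.6 -2.8 -2.4]
 [-3.3  0.8  1.4]
 [ 1.9 -0.1 -0.9]]
```

```bash
python3 - <<'E'
from kin import *
P=np.load("P.npy"); j0=r.sense()["joints"]
def ik(p,t,j):
    f=lambda q:np.concatenate([(fk([*q,0],P)[0]-p)*5,fk([*q,0],P)[1]-t])
    o=least_squares(f,j); return o.x,np.abs(o.fun).max()
el=np.radians(30)
for az in(20,5,0,-10,-20,-30,-40,-50,-70,-90):
    j=j0[:5]
    a=np.radians(az); t=np.array([np.cos(a)*np.cos(el),np.sin(a)*np.cos(el),-.5])
    for z in(.26,.21,.16,.111):
        p=np.array([.5357-.005*np.cos(a),.281-.005*np.sin(a),z]); j,e=ik(p,t,j)
        if z in(.26,.111): print(az,z,j.round(0),round(e,3),"W",fk([*j,0],P)[2].round(2))
E
```

```text
20 0.26 [ 18.   2. -28. 232.  -2.] 0.016 W [0.28 0.19 0.4 ]
20 0.111 [  8.  22. -51. 196. -44.] 0.0 W [0.28 0.19 0.26]
5 0.26 [ 24.   4. -53. 146. -31.] 0.0 W [0.27 0.26 0.41]
5 0.111 [ 21.  23. -58. 163. -52.] 0.0 W [0.27 0.26 0.26]
0 0.26 [ 32.   6. -55. 131. -37.] 0.0 W [0.27 0.28 0.41]
0 0.111 [ 26.  24. -59. 152. -54.] 0.0 W [0.27 0.28 0.26]
-10 0.26 [ 45.   9. -53. 106. -48.] 0.0 W [0.27 0.33 0.41]
-10 0.111 [ 37.  25. -59. 129. -56.] 0.0 W [0.27 0.33 0.26]
-20 0.26 [ 54.  13. -49.  88. -56.] 0.0 W [0.29 0.37 0.41]
-20 0.111 [ 47.  26. -56. 108. -57.] 0.0 W [0.28 0.37 0.26]
-30 0.26 [ 59.  17. -43.  74. -64.] 0.0 W [0.31 0.42 0.41]
-30 0.111 [ 55.  29. -50.  89. -60.] 0.0 W [0.3  0.42 0.26]
-40 0.26 [ 62.  21. -35.  63. -72.] 0.0 W [0.33 0.45 0.41]
-40 0.111 [ 59.  32. -43.  73. -63.] 0.0 W [0.33 0.45 0.26]
-50 0.26 [ 62.  25. -27.  55. -79.] 0.0 W [0.37 0.49 0.41]
-50 0.111 [ 61.  35. -35.  60. -69.] 0.0 W [0.36 0.49 0.26]
-70 0.26 [ 60.  33. -11.  41. -93.] 0.0 W [0.45 0.53 0.41]
-70 0.111 [ 60.  42. -18.  42. -81.] 0.0 W [0.45 0.53 0.26]
-90 0.26 [  56.   40.    5.   31. -108.] 0.0 W [0.54 0.55 0.41]
-90 0.111 [ 56.  48.  -1.  29. -95.] 0.0 W [0.54 0.55 0.26]
```

Lowering at azimuth -10 would overrun joint 4. Azimuth -18 keeps it near 112 degrees and still clears the grey cups, so I turn there and refit the cup.

Emit:
{"op": "jog_arm", "data": {"plan": "0 0 0 -0.43 0 0.25 1;0 0 0 -0.43 0 0.25 1;0 0 0 0 0 0 1;0 0 0 0 0 0 1;0 0 0 0 0 0 1;0 0 0 0 0 0 1;0 0 0 0 0 0 1;0 0 0 0 0 0 1;0 0 0 0 0 0 1;0 0 0 0 0 0 1"}}

```text
time_s: 17.4
tcp_pos: [0.5459, 0.2752, 0.2501]
ee_rot: [[0.476, -0.305, 0.825], [-0.151, -0.953, -0.264], [0.866, 0.001, -0.5]]
wrist_force: [0.3, 0.0, -1.0]
gripper_width: 0.621
gripper_force: 28.5
```

```bash
sed -i 's/\[.5,.26,0,0\]/[.535,.282,0,0]/' fit.py; python3 - <<'E'
from fit import *
for n in("side","top"): cap(n,n+"5")
fit("5",.17,.285); fit("5",.17,.285,("side",))
go(np.array([.5309,.2825,.21]),rot(252.2,60),-.019)
E
```

```text
side 681
top 23
axis at z 0.23 [ 0.5355  0.2798  0.0109 -0.003 ] med|res| 0.0012 at zb 0.182 [0.535 0.28 ] slope tool
side 681
axis at z 0.229 [ 0.5357  0.2798  0.019  -0.0038] med|res| 0.0012 at zb 0.182 [0.5348 0.28  ] slope tool
t 17.5 pt [0.5302 0.2803 0.2595] z [ 0.825 -0.264 -0.5  ] y [-0.304 -0.953  0.001] j [ 52.  12. -50.  92. -55. -57.] w 0.626 f [-0.1 -0.5 -0.4]
 shift u [-1.72 -0.1   0.99]
 turn u [-0.   -0.    0.01]
```

Emit:
{"op": "jog_arm", "data": {"plan": "-0.48 -0.03 0.28 0 0 0 1;-0.48 -0.03 0.28 0 0 0 1;-0.48 0 0.28 0 0 0 1;-0.48 0 0.28 0 0 0 1;-0.48 0 0.28 0 0 0 1;-0.48 0 0.28 0 0 0 1;-0.48 0 0.28 0 0 0 1;-0.48 0 0.28 0 0 0 1;0 0 0 0 0 0 1;0 0 0 0 0 0 1"}}

```text
time_s: 18.5
tcp_pos: [0.547, 0.2764, 0.139]
ee_rot: [[0.476, -0.305, 0.825], [-0.151, -0.952, -0.265], [0.866, 0.002, -0.5]]
wrist_force: [0.2, -0.6, 0.4]
gripper_width: 0.619
gripper_force: 28.5
```

```bash
python3 - <<'E'
from fit import *
for n in("side","top"): cap(n,n+"6")
fit("6",.06,.175)
go(np.array([.5309,.282,.113]),rot(252.2,60),-.019)
im=np.load("pics/side6.npz")["im"]; cv2.imwrite("pics/c6.png",cv2.resize(im[150:320,180:380],None,fx=3,fy=3)[:,:,::-1])
E
```

```text
side 491
top 6
axis at z 0.123 [ 0.5368  0.281   0.005  -0.0091] med|res| 0.0014 at zb 0.073 [0.5365 0.2815] slope tool
t 18.6 pt [0.5313 0.2818 0.1492] z [ 0.825 -0.264 -0.499] y [-0.304 -0.953  0.   ] j [ 47.  22. -55. 108. -55. -76.] w 0.62 f [ 0.5  0.6 -0.4]
 shift u [-1.27 -0.    0.71]
 turn u [-0.01 -0.01  0.01]
```

View pics/c6.png

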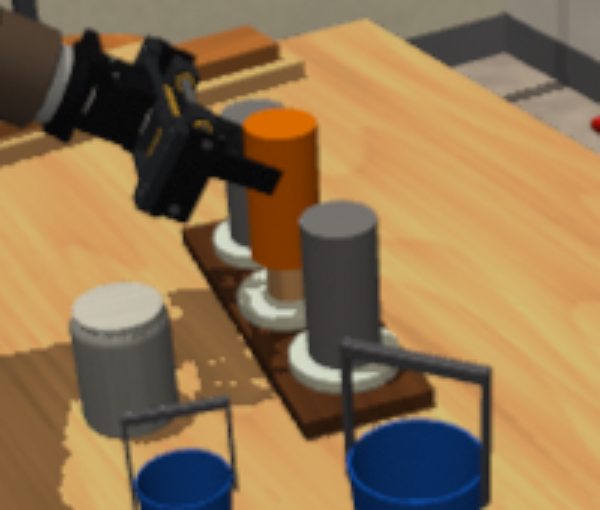

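The cup is over the peg at (285,200) in the crop, with its axis within 1 mm of the peg. The gripper body clears both grey cups. I lower 30 mm more and then creep down.

Emit:
{"op": "jog_arm", "data": {"plan": "-0.26 0 0.15 0 0 0 1;-0.26 0 0.15 0 0 0 1;-0.26 0 0.15 0 0 0 1;-0.26 0 0.15 0 0 0 1;0 0 0 0 0 0 1;0 0 0 0 0 0 1;0 0 0 0 0 0 1;0 0 0 0 0 0 1;0 0 0 0 0 0 1;0 0 0 0 0 0 1"}}

```text
time_s: 19.6
tcp_pos: [0.5468, 0.2765, 0.1091]
ee_rot: [[0.476, -0.304, 0.825], [-0.151, -0.953, -0.264], [0.866, 0.001, -0.5]]
wrist_force: [0.4, -0.5, -0.9]
gripper_width: 0.624
gripper_force: 28.5
```

```bash
python3 - <<'E'
from fit import *
go(np.array([.5309,.282,.110]),rot(252.2,60),-.019)
E
```

```text
t 19.6 pt [0.5311 0.2815 0.1186] z [ 0.825 -0.264 -0.5  ] y [-0.304 -0.953  0.001] j [ 45.  26. -56. 112. -57. -81.] w 0.624 f [ 0.4 -0.5 -0.9]
 shift u [-0.31 -0.02  0.16]
 turn u [-0.01 -0.    0.01]
```

Emit:
{"op": "jog_arm", "data": {"plan": "-0.05 0 0.03 0 0 0 1;-0.05 0 0.03 0 0 0 1;-0.05 0 0.03 0 0 0 1;-0.05 0 0.03 0 0 0 1;0 0 0 0 0 0 1;0 0 0 0 0 0 1;0 0 0 0 0 0 1;0 0 0 0 0 0 1;0 0 0 0 0 0 1;0 0 0 0 0 0 1"}}

```text
time_s: 20.6
tcp_pos: [0.5468, 0.2764, 0.1031]
ee_rot: [[0.476, -0.304, 0.825], [-0.151, -0.953, -0.264], [0.866, 0.001, -0.5]]
wrist_force: [0.5, -0.1, -0.9]
gripper_width: 0.62
gripper_force: 28.5
```

Emit:
{"op": "jog_arm", "data": {"plan": "-0.04 0 0.02 0 0 0 1;-0.04 0 0.02 0 0 0 1;0 0 0 0 0 0 1;0 0 0 0 0 0 1;0 0 0 0 0 0 1;0 0 0 0 0 0 1;0 0 0 0 0 0 1;0 0 0 0 0 0 1;0 0 0 0 0 0 1;0 0 0 0 0 0 1"}}

```text
time_s: 21.6
tcp_pos: [0.5471, 0.2765, 0.1018]
ee_rot: [[0.475, -0.304, 0.826], [-0.151, -0.953, -0.264], [0.867, 0.001, -0.498]]
wrist_force: [-2.2, -0.9, 5.1]
gripper_width: 0.62
gripper_force: 28.9
```

```bash
python3 - <<'E'
from fit import *
for n in("side","top"): cap(n,n+"7")
fit("7",.034,.14)
go(np.array([.5309,.282,.110]),None,-.019)
E
```

```text
side 390
top 4
axis at z 0.083 [ 0.537   0.2811 -0.0028  0.0007] med|res| 0.0014 at zb 0.037 [0.5371 0.281 ] slope tool
t 21.7 pt [0.5314 0.2815 0.1112] z [ 0.826 -0.264 -0.498] y [-0.304 -0.953  0.001] j [ 45.  26. -56. 113. -57. -82.] w 0.62 f [-1.5 -1.   5.1]
 shift u [-0.05 -0.01  0.  ]
```

The cup is seated with a 5 N contact and upright. Release and back out.

Emit:
{"op": "jog_arm", "data": {"plan": "0 0 0 0 0 0 -0.6;0 0 0 0 0 0 -1;0 0 0 0 0 0 -1;0 0 0 0 0 0 -1;0 0 0 0 0 0 -1;0 0 0 0 0 0 -1;0 0 0 0 0 0 -1;0 0 0 0 0 0 -1;0 0 0 0 0 0 -1;0 0 0 0 0 0 -1"}}

```text
time_s: 22.7
tcp_pos: [0.5467, 0.2764, 0.1008]
ee_rot: [[0.476, -0.304, 0.825], [-0.151, -0.953, -0.264], [0.866, 0.001, -0.5]]
wrist_force: [1.5, -0.1, 0.7]
gripper_width: 0.999
gripper_force: 0.0
```

Emit:
{"op": "jog_arm", "data": {"plan": "0 0 -0.2 0 0 0 -1;0 0 -0.5 0 0 0 -1;0 0 -0.5 0 0 0 -1;0 0 -0.5 0 0 0 -1;0 0 -0.5 0 0 0 -1;0 0 -0.5 0 0 0 -1;0 0 -0.5 0 0 0 -1;0 0 -0.5 0 0 0 -1;0 0 0 0 0 0 -1;0 0 0 0 0 0 -1"}}

```text
time_s: 23.7
tcp_pos: [0.4702, 0.3013, 0.1472]
ee_rot: [[0.477, -0.303, 0.825], [-0.151, -0.953, -0.263], [0.866, 0.001, -0.5]]
wrist_force: [0.6, 0.7, -0.1]
gripper_width: 1.003
gripper_force: 0.0
```

```bash
python3 - <<'E'
from fit import *
for n in("side","top"): cap(n,n+"8")
fit("8",.036,.14)
go(np.array([.45,.25,.33]),rot(252.2,0),-.019)
E
```

```text
side 465
top 13
axis at z 0.092 [ 0.536   0.2812 -0.0104  0.0013] med|res| 0.0014 at zb 0.038 [0.5366 0.2812] slope tool
t 23.8 pt [0.4549 0.3056 0.1563] z [ 0.825 -0.265 -0.5  ] y [-0.305 -0.952  0.002] j [ 62.  20. -58.  93. -59. -76.] w 0.999 f [-0.   0.2  0.3]
 shift u [ 6.26  2.19 -3.05]
 turn u [ 0.01 -7.5   0.01]
```

Emit:
{"op": "jog_arm", "data": {"plan": "0 0 0 0 -0.75 0 -1;0 0 0 0 -0.75 0 -1;0 0 0 0 -0.75 0 -1;0 0 0 0 -0.75 0 -1;0 0 0 0 -0.75 0 -1;0 0 0 0 -0.75 0 -1;0 0 0 0 -0.75 0 -1;0 0 0 0 -0.75 0 -1;0 0 0 0 -0.75 0 -1;0 0 0 0 -0.75 0 -1"}}

```text
time_s: 24.8
tcp_pos: [0.4706, 0.3009, 0.1472]
ee_rot: [[0.952, -0.305, -0.003], [-0.305, -0.952, 0.001], [-0.003, 0.0, -1.0]]
wrist_force: [1.1, -0.4, -0.0]
gripper_width: 0.999
gripper_force: 0.0
```

Emit:
{"op": "jog_arm", "data": {"plan": "0 0 -0.9 0 0 0 -1;0 0 -0.9 0 0 0 -1;0 0 -0.9 0 0 0 -1;0 0 -0.9 0 0 0 -1;0 0 -0.9 0 0 0 -1;0 0 -0.9 0 0 0 -1;0 0 0 0 0 0 -1;0 0 0 0 0 0 -1;0 0 0 0 0 0 -1;0 0 0 0 0 0 -1"}}

```text
time_s: 25.8
tcp_pos: [0.47, 0.3005, 0.2806]
ee_rot: [[0.952, -0.305, -0.001], [-0.305, -0.952, -0.004], [0.0, 0.004, -1.0]]
wrist_force: [-0.0, 0.2, 0.1]
gripper_width: 1.0
gripper_force: 0.0
```

```bash
python3 - <<'E'
from fit import *
go(None,rot(216,0),-.019)
# pail bar re-measure
for n in("side","top"):
    im,d=cap(n,n+"9"); p=pts(n,d); m=(d>0)&(p[...,2]>.135)&(p[...,2]<.17)&(p[...,0]>.4)&(p[...,0]<.54)&(p[...,1]>-.1)&(p[...,1]<.06)
    q=p[m][:,:2]; c,s,a=cv2.minAreaRect((q*1000).astype(np.float32)); print(n,len(q),np.round(c,1),np.round(s,1))
c=np.array([.4704,-.023]); 
for a in(125.9,-54.1):
    u=np.array([np.cos(np.radians(a)),np.sin(np.radians(a))]); print(a,"grip pt",(c+.028*u).round(4))
E
```

```text
t 25.8 pt [0.47   0.3005 0.2996] z [-0.001 -0.004 -1.   ] y [-0.305 -0.952  0.004] j [ 49.  13.  -1.   0. -76.  23.] w 1.0 f [-0.   0.2  0.1]
 turn u [ 0.03 -0.01  4.53]
side 371 [471.6 -23.1] [ 15.8 105.1]
top 239 [470.2 -22.6] [ 10.1 104.2]
125.9 grip pt [ 4.54e-01 -3.00e-04]
-54.1 grip pt [ 0.4868 -0.0457]
```

Emit:
{"op": "jog_arm", "data": {"plan": "0.25 0.97 0 0 0 0 -1;0.25 0.97 0 0 0 0 -1;0.25 0.97 0 0 0 0 -1;0.25 0.97 0 0 0 0 -1;0.25 0.97 0 0 0 0 -1;0.25 0.97 0 0 0 0 -1;0.25 0.97 0 0 0 0 -1;0.25 0.97 0 0 0 0 -1;0.25 0.97 0 0 0 0 -1;0.25 0.97 0 0 0 0 -1"}}

```text
time_s: 26.9
tcp_pos: [0.4557, 0.05, 0.2823]
ee_rot: [[0.953, -0.304, 0.001], [-0.304, -0.953, -0.002], [0.001, 0.002, -1.0]]
wrist_force: [0.4, 0.3, 0.3]
gripper_width: 1.001
gripper_force: 0.0
```

Emit:
{"op": "jog_arm", "data": {"plan": "0.25 0.97 0 0 0 0 -1;0.25 0.97 0 0 0 0 -1;0 0 0 0 0 0.9 -1;0 0 0 0 0 0.9 -1;0 0 0 0 0 0.9 -1;0 0 0 0 0 0.9 -1;0 0 0 0 0 0.9 -1;0 0 0 0 0 0 -1;0 0 0 0 0 0 -1;0 0 0 0 0 0 -1"}}

```text
time_s: 27.9
tcp_pos: [0.4531, 0.001, 0.2825]
ee_rot: [[0.593, -0.805, 0.001], [-0.805, -0.593, -0.002], [0.002, 0.001, -1.0]]
wrist_force: [-0.9, 0.7, -0.5]
gripper_width: 1.003
gripper_force: 0.0
```

```bash
python3 - <<'E'
from fit import *
go([.4542,-.0002,.134],rot(215.9,0),0)
E
```

```text
t 27.9 pt [0.4531 0.001  0.2825] z [ 0.001 -0.002 -1.   ] y [-0.805 -0.593  0.001] j [ 21.   2. -14.   0. -75.  15.] w 1.003 f [-0.9  0.7 -0.5]
 shift u [ 0.05 -0.01  5.94]
 turn u [ 0.   -0.01  0.06]
```

Emit:
{"op": "jog_arm", "data": {"plan": "0.05 0 0.8 0 0 0.06 -1;0 0 0.8 0 0 0 -1;0 0 0.8 0 0 0 -1;0 0 0.8 0 0 0 -1;0 0 0.8 0 0 0 -1;0 0 0.8 0 0 0 -1;0 0 0.7 0 0 0 -1;0 0 0.44 0 0 0 -1;0 0 0 0 0 0 0;0 0 0 0 0 0 1"}}

```text
time_s: 28.9
tcp_pos: [0.4546, -0.0002, 0.1346]
ee_rot: [[0.585, -0.811, 0.002], [-0.811, -0.585, -0.002], [0.003, -0.0, -1.0]]
wrist_force: [0.2, 0.8, 0.2]
gripper_width: 0.894
gripper_force: 0.0
```

Emit:
{"op": "jog_arm", "data": {"plan": "0 0 0 0 0 0 1;0 0 0 0 0 0 1;0 0 0 0 0 0 1;0 0 0 0 0 0 1;0 0 0 0 0 0 1;0 0 0 0 0 0 1;0 0 0 0 0 0 1;0 0 0 0 0 0 1;0 0 0 0 0 0 1;0 0 0 0 0 0 1"}}

```text
time_s: 29.9
tcp_pos: [0.4541, -0.0003, 0.1341]
ee_rot: [[0.585, -0.811, 0.001], [-0.811, -0.585, -0.002], [0.002, 0.0, -1.0]]
wrist_force: [-0.4, 0.3, 0.4]
gripper_width: 0.027
gripper_force: 0.0
```

Emit:
{"op": "jog_arm", "data": {"plan": "0 0 -0.3 0 0 0 1;0 0 -0.6 0 0 0 1;0 0 -0.7 0 0 0 1;0 0 -0.7 0 0 0 1;0 0 -0.7 0 0 0 1;0 0 -0.7 0 0 0 1;0 0 -0.7 0 0 0 1;0 0 -0.7 0 0 0 1;0 0 -0.7 0 0 0 1;0 0 -0.7 0 0 0 1"}}

```text
time_s: 30.9
tcp_pos: [0.4538, -0.0, 0.298]
ee_rot: [[0.585, -0.811, 0.002], [-0.811, -0.585, -0.002], [0.002, -0.0, -1.0]]
wrist_force: [-0.5, 0.4, -0.0]
gripper_width: 0.003
gripper_force: 0.0
```

```bash
python3 - <<'E'
from fit import *
go(None,rot(169.9,0),0)
im,d=cap("side","side10"); cap("top","top10"); cv2.imwrite("pics/c10.png",cv2.resize(im[100:360,240:520],None,fx=2,fy=2)[:,:,::-1])
E
```

```text
t 30.9 pt [ 0.4538 -0.      0.298 ] z [ 0.002 -0.002 -1.   ] y [-0.811 -0.585 -0.   ] j [ 21.   1. -12.   0. -77.  15.] w 0.003 f [-0.5  0.4 -0. ]
 turn u [-0.01 -0.01  5.74]
```

View pics/c10.png

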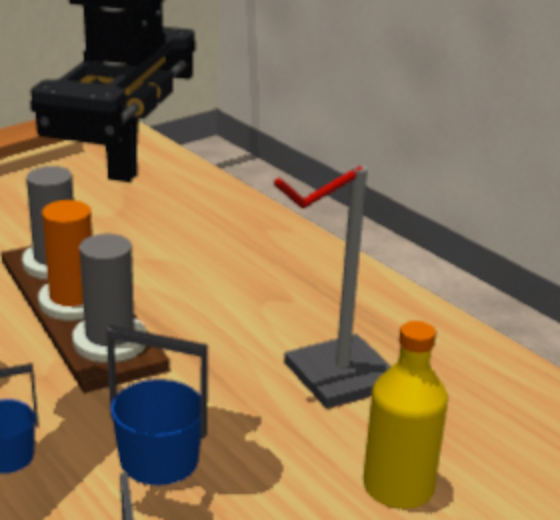

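The fingers shut on nothing, and the pail still stands at (157,400) in the crop. I check whether it moved and where the bar is relative to the fingers.

```bash
python3 - <<'E'
from fit import *
for tag in("9","10"):
  for n in("side","top"):
    D=np.load(f"pics/{n}{tag}.npz"); d=D["d"]; p=pts(n,d); m=(d>0)&(p[...,2]>.135)&(p[...,2]<.17)&(p[...,0]>.4)&(p[...,0]<.54)&(p[...,1]>-.1)&(p[...,1]<.06)
    Q=p[m]; q=Q[:,:2]; 
    if len(q)<20: print(n,len(q)); continue
    c,s,a=cv2.minAreaRect((q*1000).astype(np.float32)); v=np.linalg.svd(q-q.mean(0))[2][0]; print(tag,n,len(q),np.round(c,1),np.round(s,1),np.degrees(np.arctan2(v[1],v[0])).round(1)%180,np.percentile(Q[:,2],[5,50,95]).round(4))
    # all points on pail rim (blue)
    hsv=cv2.cvtColor(D["im"],cv2.COLOR_RGB2HSV); mb=(cv2.inRange(hsv,(100,150,40),(125,255,255))>0)&(d>0)&(p[...,2]>.06)&(np.hypot(p[...,0]-.47,p[...,1]+.02)<.08)
    if mb.sum()>10: c,rr=cv2.minEnclosingCircle((p[mb][:,:2]*1000).astype(np.float32)); print("  rim",np.round(c,1),round(rr,1))
D=np.load("pics/top10.npz")
# fingers tip in views
for n in("side","top"):
    d=np.load(f"pics/{n}10.npz")["d"]; p=pts(n,d); m=(d>0)&(p[...,2]>.29)&(p[...,2]<.335)&(np.hypot(p[...,0]-.454,p[...,1])<.06); q=p[m]; print(n,"finger",len(q),q.min(0).round(4) if len(q) else 0,q.max(0).round(4) if len(q) else 0)
E
```

```text
9 side 371 [471.6 -23.1] [ 15.8 105.1] 125.9 [0.1421 0.1538 0.1579]
  rim [471.6 -24.3] 50.1
9 top 239 [470.2 -22.6] [ 10.1 104.2] 125.8 [0.1502 0.1546 0.1578]
10 side 373 [470.1 -24.2] [ 17.8 105.7] 126.1 [0.1421 0.1543 0.1575]
  rim [470.7 -23.9] 49.0
top 0
side finger 80 [ 0.441  -0.0135  0.3241] [0.4668 0.0061 0.3347]
top finger 0 0 0
```

```bash
python3 - <<'E'
from fit import *
D=np.load("pics/side10.npz"); d=D["d"]; p=pts("side",d)
m=(d>0)&(p[...,2]>.2)&(np.hypot(p[...,0]-.454,p[...,1])<.09); 
q=p[m]; print(np.sort(q[:,2])[[0,5,20,50,100]].round(3)); 
v,u=np.nonzero(m); i=np.argmax(v); print("lowest px",u[i],v[i],p[v[i],u[i]].round(4))
K,E=cam("side")
for P in([.4538,0,.298],[.4538,0,.317],[.4542,0,.15]):
    c=E[:3,:3].T@(np.array(P)-E[:3,3]); print(P,K[0,0]*c[0]/-c[2]+K[0,2],K[1,1]*-c[1]/-c[2]+K[1,2])
col=301
for vv in range(178,200,2): print(vv,p[vv,col].round(3),D["im"][vv,col])
E
```

```text
[0.324 0.325 0.327 0.331 0.337]
lowest px 302 190 [ 0.4505 -0.0086  0.3241]
[0.4538, 0, 0.298] 301.60663184647274 200.8559622800856
[0.4538, 0, 0.317] 301.24721269440016 191.48097946901527
[0.4542, 0, 0.15] 304.35074317521094 267.8826740210346
178 [ 0.449 -0.009  0.348] [8 8 9]
180 [ 0.451 -0.006  0.343] [8 9 9]
182 [ 0.451 -0.006  0.339] [ 9  8 11]
184 [ 0.45  -0.007  0.335] [7 7 8]
186 [ 0.449 -0.008  0.332] [ 9  8 10]
188 [ 0.449 -0.007  0.328] [7 7 9]
190 [0.794 0.59  0.004] [82 64 40]
192 [0.788 0.58  0.002] [214 157  92]
194 [0.781 0.568 0.001] [214 155  91]
196 [0.772 0.552 0.003] [215 157  93]
198 [0.766 0.543 0.001] [214 155  92]
```

The closed fingers end about 22 mm behind the nominal TCP: the lowest finger pixel (302,190) is at z = 0.32 while the TCP reads 0.298. So they closed just above the bar. I retry 17 mm lower.

Emit:
{"op": "jog_arm", "data": {"plan": "0 0 0 0 0 0 -1;0 0 0 0 0 0 -1;0 0 0 0 0 0 -1;0 0 0.9 0 0 0 -1;0 0 0.9 0 0 0 -1;0 0 0.9 0 0 0 -1;0 0 0.9 0 0 0 -1;0 0 0 0 0 0 -1;0 0 0 0 0 0 -1;0 0 0 0 0 0 -1"}}

```text
time_s: 32.0
tcp_pos: [0.4549, 0.0, 0.2078]
ee_rot: [[0.585, -0.811, 0.003], [-0.811, -0.585, -0.002], [0.003, -0.002, -1.0]]
wrist_force: [1.0, -0.4, -0.5]
gripper_width: 0.831
gripper_force: 0.0
```

Emit:
{"op": "jog_arm", "data": {"plan": "0 0 0.7 0 0 0 -1;0 0 0.7 0 0 0 -1;0 0 0.7 0 0 0 -1;0 0 0.7 0 0 0 -1;0 0 0.44 0 0 0 -1;0 0 0.4 0 0 0 -1;0 0 0 0 0 0 -1;0 0 0 0 0 0 1;0 0 0 0 0 0 1;0 0 0 0 0 0 1"}}

```text
time_s: 33.0
tcp_pos: [0.4546, -0.0001, 0.1163]
ee_rot: [[0.585, -0.811, 0.002], [-0.811, -0.585, -0.001], [0.003, -0.001, -1.0]]
wrist_force: [0.5, -0.5, -0.2]
gripper_width: 0.81
gripper_force: 0.0
```

Emit:
{"op": "jog_arm", "data": {"plan": "0 0 0 0 0 0 1;0 0 0 0 0 0 1;0 0 0 0 0 0 1;0 0 0 0 0 0 1;0 0 0 0 0 0 1;0 0 0 0 0 0 1;0 0 0 0 0 0 1;0 0 0 0 0 0 1;0 0 0 0 0 0 1;0 0 0 0 0 0 1"}}

```text
time_s: 34.0
tcp_pos: [0.454, -0.0003, 0.1156]
ee_rot: [[0.585, -0.811, 0.001], [-0.811, -0.585, -0.002], [0.002, 0.0, -1.0]]
wrist_force: [-0.5, 0.1, 0.2]
gripper_width: 0.11
gripper_force: 30.0
```

Gripped, with the opening reading 10 mm. Lift and turn the bar to the hook's cross direction.

Emit:
{"op": "jog_arm", "data": {"plan": "0 0 -0.3 0 0 0 1;0 0 -0.6 0 0 0 1;0 0 -0.6 0 0 0 1;0 0 -0.6 0 0 0 1;0 0 -0.7 0 0 0 1;0 0 -0.7 0 0 0 1;0 0 -0.7 0 0 0 1;0 0 -0.7 0 0 0 1;0 0 -0.7 0 0 0 1;0 0 -0.4 0 0 0 1"}}

```text
time_s: 35.0
tcp_pos: [0.4542, 0.0001, 0.2671]
ee_rot: [[0.585, -0.811, 0.003], [-0.811, -0.585, -0.001], [0.003, -0.002, -1.0]]
wrist_force: [0.7, 0.1, -2.2]
gripper_width: 0.109
gripper_force: 30.0
```

Emit:
{"op": "jog_arm", "data": {"plan": "0 0 0 0 0 0.4 1;0 0 0 0 0 0.7 1;0 0 0 0 0 0.7 1;0 0 0 0 0 0.7 1;0 0 0 0 0 0.7 1;0 0 0 0 0 0.7 1;0 0 0 0 0 0.7 1;0 0 0 0 0 0.7 1;0 0 0 0 0 0.44 1;0 0 0 0 0 0 1"}}

```text
time_s: 36.0
tcp_pos: [0.4535, 0.0, 0.2652]
ee_rot: [[-0.176, -0.984, -0.0], [-0.984, 0.176, -0.002], [0.002, -0.0, -1.0]]
wrist_force: [0.3, -0.4, -1.1]
gripper_width: 0.113
gripper_force: 30.0
```

```bash
cat > bar.py <<'E'
from fit import *
def bar(tag):
    for n in("side","top"):
        im,d=cap(n,n+tag); p=pts(n,d); t=np.array(r.sense()["tcp_pos"]); 
        m=(d>0)&(p[...,2]>t[2]-.01)&(p[...,2]<t[2]+.055)&(np.hypot(p[...,0]-t[0],p[...,1]-t[1])<.1)&(p[...,1]<t[1]-.018)
        hsv=cv2.cvtColor(im,cv2.COLOR_RGB2HSV); m&=~((hsv[...,1]>150)&(hsv[...,0]<6))
        q=p[m]; 
        if len(q)>20: c,s,a=cv2.minAreaRect((q[:,:2]*1000).astype(np.float32)); v=np.linalg.svd(q-q.mean(0))[2][0]; print(n,len(q),np.round(c,1),np.round(s,1),"dir",v.round(3),"z",np.percentile(q[:,2],[5,50,95]).round(4))
        mb=(cv2.inRange(hsv,(100,150,40),(125,255,255))>0)&(d>0)&(p[...,2]>.09)&(np.hypot(p[...,0]-t[0],p[...,1]-t[1])<.12)
        if mb.sum()>10: c,rr=cv2.minEnclosingCircle((p[mb][:,:2]*1000).astype(np.float32)); print("  pail",np.round(c,1),round(rr,1),p[mb].min(0).round(3),p[mb].max(0).round(3))
E
python3 - <<'E'
from bar import *
go(None,rot(169.9,0)); bar("11")
im=np.load("pics/side11.npz")["im"]; cv2.imwrite("pics/c11.png",cv2.resize(im[80:360,220:500],None,fx=2,fy=2)[:,:,::-1])
E
```

```text
t 36.0 pt [0.4535 0.     0.2652] z [-0.    -0.002 -1.   ] y [-0.984  0.176 -0.   ] j [ 21.   2. -16.   0. -72. -31.] w 0.113 f [ 0.3 -0.4 -1.1]
 turn u [-0.   -0.01 -0.  ]
side 297 [445.  -50.4] [62.8 11.5] dir [0.11  0.819 0.563] z [0.2609 0.2985 0.3064]
  pail [449.4 -27.3] 50.2 [ 0.401 -0.077  0.15 ] [0.495 0.022 0.223]
top 68 [440.8 -67.7] [22.1 10.1] dir [0.148 0.243 0.959] z [0.2796 0.3038 0.3062]
  pail [425.9 -29.2] 34.4 [ 0.408 -0.062  0.149] [0.437 0.003 0.216]
```

View pics/c11.png

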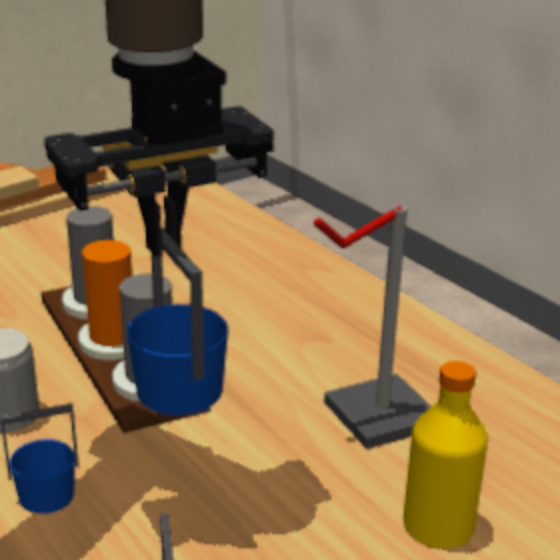

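The pail hangs level at (178,360) in the crop, and the hook opening at (330,230) is free. I align it sideways, then enter along the hook axis with the bar above the tip.

Emit:
{"op": "jog_arm", "data": {"plan": "-0.8 0 0.05 0 0 0 1;-0.8 0 0.05 0 0 0 1;-0.82 0 0.06 0 0 0 1;0 -0.5 0 0 0 0 1;0 -0.7 0 0 0 0 1;0 -0.7 0 0 0 0 1;0 -0.6 0 0 0 0 1;0 0 0 0 0 0 1;0 0 0 0 0 0 1;0 0 0 0 0 0 1"}}

```text
time_s: 37.1
tcp_pos: [0.5256, 0.0483, 0.2615]
ee_rot: [[-0.176, -0.984, 0.0], [-0.984, 0.176, -0.002], [0.002, -0.001, -1.0]]
wrist_force: [0.0, -0.0, -2.4]
gripper_width: 0.11
gripper_force: 30.0
```

```bash
python3 - <<'E'
from bar import *
go([.669,.023,.2612],rot(169.9,0)); bar("12")
E
```

```text
t 37.1 pt [0.5256 0.0483 0.2615] z [ 0.    -0.002 -1.   ] y [-0.984  0.176 -0.001] j [ 23.  10.  -7.   0. -73. -33.] w 0.11 f [ 0.  -0.  -2.4]
 shift u [-0.01 -5.83  0.02]
 turn u [-0.01 -0.01 -0.  ]
side 267 [516.9  -2.2] [64.5 11.6] dir [0.12  0.804 0.583] z [0.2555 0.2942 0.3024]
  pail [522.1  19.9] 51.6 [ 0.472 -0.031  0.145] [0.566 0.071 0.227]
top 149 [514.7  -6.5] [47.8 10.5] dir [-0.219 -0.963 -0.154] z [0.292  0.2994 0.3025]
  pail [517.4  19.7] 45.0 [ 0.475 -0.025  0.144] [0.556 0.063 0.367]
```

Emit:
{"op": "jog_arm", "data": {"plan": "0 -0.5 0 0 0 0 1;0 -0.7 0 0 0 0 1;0 -0.7 0 0 0 0 1;0 -0.7 0 0 0 0 1;0 -0.7 0 0 0 0 1;0 -0.7 0 0 0 0 1;0 -0.7 0 0 0 0 1;0 -0.63 0 0 0 0 1;0 -0.5 0 0 0 0 1;0 0 0 0 0 0 1"}}

```text
time_s: 38.2
tcp_pos: [0.6713, 0.0225, 0.2606]
ee_rot: [[-0.176, -0.984, 0.001], [-0.984, 0.176, -0.002], [0.002, -0.001, -1.0]]
wrist_force: [-0.2, 1.1, -2.2]
gripper_width: 0.108
gripper_force: 30.0
```

```bash
python3 - <<'E'
from bar import *
go([.669,.023,.2612],rot(169.9,0)); bar("13")
im=np.load("pics/side13.npz")["im"]; cv2.imwrite("pics/c13.png",cv2.resize(im[100:320,300:520],None,fx=2.5,fy=2.5)[:,:,::-1])
E
```

```text
t 38.2 pt [0.6713 0.0225 0.2606] z [ 0.001 -0.002 -1.   ] y [-0.984  0.176 -0.001] j [ 16.  25.  14.   0. -79. -26.] w 0.108 f [-0.2  1.1 -2.2]
 shift u [-0.    0.09 -0.03]
 turn u [-0.01 -0.01 -0.01]
side 327 [693.  -21.6] [95.6 60.8] dir [ 0.88   0.348 -0.325] z [0.2532 0.2852 0.3014]
  pail [664.7  -3.7] 50.2 [ 0.616 -0.052  0.147] [0.713 0.044 0.219]
top 158 [658.5 -34.5] [42.6 11.3] dir [0.194 0.876 0.442] z [0.2692 0.298  0.3017]
  pail [663.4  -4.4] 47.2 [ 0.617 -0.051  0.142] [0.707 0.042 0.361]
```

View pics/c13.png

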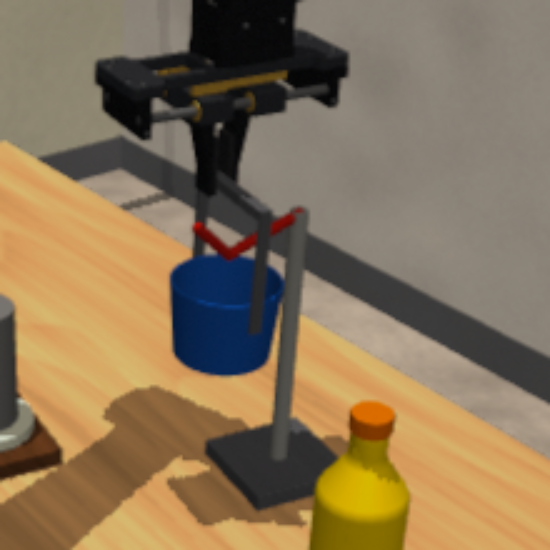

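The hook at (230,250) in the crop lies between rim and bar, under the bar's middle. Now I lower.

Emit:
{"op": "jog_arm", "data": {"plan": "0 0 0.25 0 0 0 1;0 0 0.25 0 0 0 1;0 0 0.25 0 0 0 1;0 0 0.25 0 0 0 1;0 0 0.25 0 0 0 1;0 0 0.25 0 0 0 1;0 0 0.2 0 0 0 1;0 0 0 0 0 0 1;0 0 0 0 0 0 1;0 0 0 0 0 0 1"}}

```text
time_s: 39.3
tcp_pos: [0.6702, 0.0228, 0.2198]
ee_rot: [[-0.176, -0.984, 0.003], [-0.984, 0.176, -0.002], [0.001, -0.003, -1.0]]
wrist_force: [2.4, -0.2, -1.4]
gripper_width: 0.108
gripper_force: 30.0
```

Emit:
{"op": "jog_arm", "data": {"plan": "0 0 0.04 0 0 0 1;0 0 0.04 0 0 0 1;0 0 0.04 0 0 0 1;0 0 0 0 0 0 1;0 0 0 0 0 0 1;0 0 0 0 0 0 1;0 0 0 0 0 0 1;0 0 0 0 0 0 1;0 0 0 0 0 0 1;0 0 0 0 0 0 1"}}

```text
time_s: 40.3
tcp_pos: [0.6708, 0.0227, 0.2179]
ee_rot: [[-0.175, -0.984, 0.005], [-0.984, 0.175, -0.002], [0.001, -0.005, -1.0]]
wrist_force: [2.8, 0.1, 4.9]
gripper_width: 0.115
gripper_force: 30.0
```

Emit:
{"op": "jog_arm", "data": {"plan": "0 0 0 0 0 0 0.6;0 0 0 0 0 0 0.4;0 0 0 0 0 0 0.2;0 0 0 0 0 0 0.1;0 0 0 0 0 0 0.1;0 0 0 0 0 0 0.1;0 0 0 0 0 0 0.1;0 0 0 0 0 0 0.1;0 0 0 0 0 0 0.1;0 0 0 0 0 0 0.1"}}

```text
time_s: 41.3
tcp_pos: [0.6696, 0.0228, 0.2163]
ee_rot: [[-0.176, -0.984, 0.001], [-0.984, 0.176, -0.002], [0.002, -0.001, -1.0]]
wrist_force: [-0.0, -0.1, 0.2]
gripper_width: 0.452
gripper_force: 0.0
```

Emit:
{"op": "jog_arm", "data": {"plan": "0 0 -0.2 0 0 0 0.1;0 0 -0.4 0 0 0 0.1;0 0 -0.4 0 0 0 0.1;0 0 -0.5 0 0 0 0.1;0 0 -0.6 0 0 0 0.1;0 0 -0.6 0 0 0 0.1;0 0 -0.6 0 0 0 0.1;0 0 -0.6 0 0 0 0.1;0 0 -0.4 0 0 0 0.1;0 0 0 0 0 0 0.1"}}

```text
time_s: 42.3
tcp_pos: [0.6703, 0.023, 0.3264]
ee_rot: [[-0.176, -0.984, 0.005], [-0.984, 0.176, -0.001], [0.0, -0.006, -1.0]]
wrist_force: [0.5, -0.2, 0.7]
gripper_width: 0.446
gripper_force: 0.0
```

```bash
python3 - <<'E'
from bar import *
go()
for k in range(2):
  for n in("side","top"):
    im,d=cap(n,n+f"14{k}"); p=pts(n,d); m=(d>0)&(p[...,2]>.2)&(p[...,2]<.29)&(np.hypot(p[...,0]-.664,p[...,1]+.004)<.075); hsv=cv2.cvtColor(im,cv2.COLOR_RGB2HSV)
    mb=(cv2.inRange(hsv,(100,150,40),(125,255,255))>0)&(d>0)&(p[...,2]>.07)&(np.hypot(p[...,0]-.664,p[...,1])<.1)
    c,rr=cv2.minEnclosingCircle((p[mb][:,:2]*1000).astype(np.float32)); print(n,"pail",np.round(c,1),round(rr,1),p[mb].min(0).round(3),p[mb].max(0).round(3))
    g=p[m&(hsv[...,1]<90)&(p[...,2]>.245)]; print("  bar",len(g),g.min(0).round(3),g.max(0).round(3))
cap("side","side15"); im=np.load("pics/side15.npz")["im"]; cv2.imwrite("pics/c15.png",cv2.resize(im[100:340,220:500],None,fx=2.5,fy=2.5)[:,:,::-1])
fit("140",.036,.14)
E
```

```text
t 42.3 pt [0.6703 0.023  0.3264] z [ 0.005 -0.001 -1.   ] y [-0.984  0.176 -0.006] j [ 16.  24.  21.   0. -87. -26.] w 0.446 f [ 0.5 -0.2  0.7]
side pail [670.1  -5.3] 51.2 [ 0.622 -0.056  0.102] [0.716 0.045 0.174]
  bar 302 [ 0.662 -0.06   0.245] [0.738 0.048 0.269]
top pail [640.7   2.7] 73.1 [ 0.571 -0.052  0.096] [0.709 0.031 0.455]
  bar 156 [ 0.654 -0.057  0.245] [0.73  0.046 0.268]
side pail [670.6  -5. ] 50.8 [ 0.621 -0.055  0.101] [0.718 0.044 0.174]
  bar 299 [ 0.661 -0.059  0.245] [0.738 0.045 0.268]
top pail [641.3   2.4] 73.5 [ 0.57  -0.052  0.097] [0.709 0.031 0.451]
  bar 152 [ 0.654 -0.057  0.245] [0.729 0.046 0.265]
side 512
top 0
axis at z 0.091 [ 0.536   0.2809 -0.0012  0.0064] med|res| 0.0012 at zb 0.038 [0.536  0.2806] slope tool
```

View pics/c15.png

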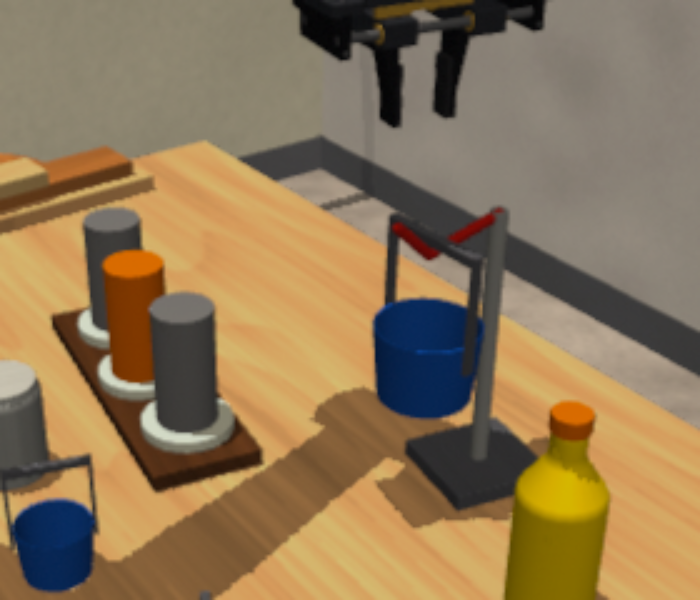

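The pail hangs level and still on the hook at (430,355) in the crop. The orange cup sits on its foot, and the gripper is clear.

```bash
python3 -c "
from station import r
print(r.finish_job())"
```

```text
the job is handed in; nothing more can be done
None
```

The job is handed in at about 42 s of the 64 s allowed: the orange cup rests mouth down on the empty peg and the blue pail hangs level and still on the red hook, with no contact seen with the grey cups, glue bottle or tin; `r.finish_job()` returned no verdict.

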